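# Rebuild the polishing wheel pack on its cam-locked spindle

### The job

The polishing-wheel spindle has been knocked over: stand it upright in the bay of the blue cam base, with the cam fully open and the pin of the spindle's bolt in the cam's mouth, then turn the cam clockwise through its half turn so that its hook draws the bolt in and the foot sits tight against the stops. Then thread every polishing wheel lying on the bench onto the post, the widest at the bottom and each narrower one above it, and finish with the brass collar on top, all fully home. Leave the other things on the bench where they are.

Things in the scene. Friction and masses are not known exactly. Their poses are not given: they have to be found in the camera images.
- cam_base: blue steel plate, 202 x 100 x 8 mm, screwed to the bench. Origin: on the vertical cam axis at bench level; x runs along the plate from cam to spindle bay (from -52 to 150 mm), z up. Two aluminium guide rails along x bound the bay (x = 67 to 147 mm, inner faces 71 mm apart, lips flaring outwards 18 to 30 mm above the bench), 32 mm high steel stops its near end; the far end is open.
- bay (a point): point on the plate's top face (8 mm above the bench) where the centre of the spindle's foot stands when drawn tight against the stops: 100 mm from the cam axis. Axes as cam_base.
- cam (a joint): cam angle, rad: 0 open, 3.14 locked, growing clockwise seen from above; stays where left (friction 0.06 N m, about 0.2 in all while drawing). Below its steel disc (60 mm wide, 37 to 43 mm high) turns a spiral hook (21 to 35 mm high, reaching 57 mm from the axis). From 0 to 0.3 its mouth faces the bay; beyond, the hook bars the pin. Turning to 3.14 draws the pin from 43 to 22 mm from the axis.
- cam_grip (a point): middle of the cam's black bar handle, on the cam axis, 78 mm above the bench. The bar is 64 mm long along this point's x, 12 mm wide, 28 mm high (64 to 92 mm above the bench); red end at +x. At joint 0 its x axis is that of cam_base (red end towards the bay), at 3.14 the other way.
- spindle: wheel spindle, 0.55 kg, mostly in the foot; lies on its side at first. Square aluminium foot 66 x 66 x 26 mm with a steel post, 14 mm thick, 70 mm long (last 10 mm taper to 6), on its middle. Origin: centre of the foot's underside, z along the post. An 8 mm bolt runs out along -x from the foot's side, 7 mm above the underside. In the bay its axes are those of cam_base: bolt towards the cam.
- pin (a point): the upright pin on the end of the spindle's bolt, 9 mm thick, 3 to 25 mm above the underside, 78 mm from the spindle's origin along -x. Set it down in the open cam's mouth 36 to 43 mm from the cam axis (foot centre 14 to 21 mm beyond point bay along x): clear of the disc and within reach of the hook.
- post_tip (a point): tip of the spindle's post, 96 mm above the foot's underside; axes as spindle. Gripped lightly (about 9 N) by the post 20 to 35 mm below this and lifted, the lying spindle turns between the fingers and its foot swings down.
- wheel_green: polishing wheel, dark green, 70 mm diameter, 12 mm thick, with a dark steel core and an 18 mm bore right through. Origin: centre of its underside, z along the bore. The widest. May be absent (then its state is None).
- wheel_brown: polishing wheel, dark brown, 62 mm diameter, 12 mm thick, with a dark steel core and an 18 mm bore right through. Origin: centre of its underside, z along the bore. Second in width. May be absent (None).
- wheel_cream: polishing wheel, cream, 54 mm diameter, 12 mm thick, with a dark steel core and an 18 mm bore right through. Origin: centre of its underside, z along the bore. Third in width. May be absent (None).
- wheel_red: polishing wheel, brick red, 46 mm diameter, 12 mm thick, with a dark steel core and an 18 mm bore right through. Origin: centre of its underside, z along the bore. The smallest wheel. May be absent (None).
- collar: brass end collar, 38 mm diameter, 14 mm thick, 18 mm bore right through. Origin: centre of its underside, z along the bore. Always present; goes on last.
- monomer_bottle: amber glass bottle with a white cap, 46 mm wide, 94 mm tall, standing; leave alone. Origin: centre of its underside.
- beaker: clear plastic beaker, 62 mm wide, 74 mm tall, standing; leave alone. Origin: centre of its underside.
- bur_case: dark blue case, 68 x 100 x 31 mm; leave alone. Origin: centre of its underside.
- model_pile (a point): middle, at bench level, of the fixed pile of plaster models left of the lamp: keep the fingers off it. It fills 190 mm along x and 260 mm along y (the robot's axes) and is up to 50 mm high.
- lamp_head (a point): lowest point of the black bench lamp that hangs over the middle of the bench, 260 mm above it; the lamp is about 100 mm wide there, and rises from here towards the back. It does not move: keep gripper and arm clear of it, and cross from one side of the bench to the other between it and the robot, with the tool within about 0.32 m of the base axis.
There are look-alikes about, which are no part of the job. Leave any purple look-alike of the wheel_cream alone.

How it is judged (in metres and radians):
On the way, in this order (a step that is already met when the one before it is completed fails the run):
1. the spindle stands upright on the plate in the bay, between the rails, its bolt towards the cam (horizontal distance between pin and cam_base below 0.06 m and angle between spindle's own z axis and vertical below 0.05 rad and angle between the x axis of spindle and the x axis of cam_base, either way round below 0.12 rad and z of spindle in the frame of bay between -0.004 and 0.004 m and y of spindle in the frame of bay between -0.006 and 0.006 m and x of spindle in the frame of bay between -0.004 and 0.03 m and linear speed of spindle below 0.02 m/s), for 0.3 s.
2. the cam is turned to its locked end and has drawn the foot tight against the stops (horizontal distance between pin and cam_base below 0.06 m and angle between spindle's own z axis and vertical below 0.05 rad and angle between the x axis of spindle and the x axis of cam_base, either way round below 0.12 rad and z of spindle in the frame of bay between -0.004 and 0.004 m and y of spindle in the frame of bay between -0.006 and 0.006 m and x of spindle in the frame of bay between -0.004 and 0.03 m and value of joint cam above 2.9 rad and x of spindle in the frame of bay below 0.0025 m), for 0.3 s.
At the end, for the whole second after the job is handed in: Spindle upright (0.05 rad) on the plate between the rails, cam above 2.9 rad, foot within 2.5 mm of its drawn-tight place; every wheel present and the collar flat (0.06 rad), at rest and within 5 mm of the post axis, each wider one below each narrower one, collar on top (all of step 2 and horizontal distance between each of wheel_green, wheel_brown, wheel_cream, wheel_red, collar and spindle below 0.005 m and angle between each of wheel_green, wheel_brown, wheel_cream, wheel_red, collar's own z axis and vertical below 0.06 rad and linear speed of each of wheel_green, wheel_brown, wheel_cream, wheel_red, collar, spindle below 0.02 m/s and z of wheel_green in the frame of spindle between 0.022 and 0.08 m and z of wheel_brown in the frame of spindle between 0.022 and 0.08 m and z of wheel_cream in the frame of spindle between 0.022 and 0.08 m and z of wheel_red in the frame of spindle between 0.022 and 0.08 m and z of collar in the frame of spindle between 0.022 and 0.08 m and z of wheel_green in the frame of wheel_brown below -0.008 m and z of each of wheel_green, wheel_brown in the frame of wheel_cream below -0.008 m and z of each of wheel_green, wheel_brown, wheel_cream in the frame of wheel_red below -0.008 m and z of each of wheel_green, wheel_brown, wheel_cream, wheel_red in the frame of collar below -0.008 m); the robot touches nothing.
It fails at once if one of the other things on the bench is shoved aside (over 30 mm) (distance of any of monomer_bottle, beaker, bur_case from where it was at the start of the episode above 0.03 m).
It fails at once if the bottle or the beaker is tipped over (angle between any of monomer_bottle, beaker's own z axis and vertical above 0.5 rad).
Of wheel_green, wheel_brown, wheel_cream, wheel_red only 2 to 4 are there at a start; the rules pass over those that are not, and their reading is None.
At some moment in a run one of wheel_green, wheel_brown, wheel_cream, wheel_red, collar may be knocked a few centimetres aside while the robot is not near it.
It also fails if it takes over 210 s, if anything falls off the work surface, if the arm or the gripper's body presses on something with over 40 N, if the wrist force passes 120 N, or if a joint passes its speed limit or range.

### The arm

A 6-joint arm with a two-finger parallel gripper is mounted at the origin on a cart in front of the work surface, level with it; the furniture and walls round the work are solid. World frame = base frame: x ahead of the robot, y to its left, z up, the work surface at z = 0. Lengths are in mm, angles in rad, forces in N, time in s.
With the tool pointing down it reaches from about 350 to 775 mm from the base axis. Payload 7.3 kg.
Tool frame: the origin (TCP) lies at the very end of the fingers, on their centre line; the grasp point (between the pads) lies 19 mm behind it; z points along the fingers, y is the line along which they close (so a half turn about z gives the same grasp; the last joint's range is limited). The gripper opens to 92 mm and grips with 3 to 60 N. Pads are 19 mm wide; open, the fingers measure 130 mm over their backs; the gripper's body (75 mm by 190 mm) begins 47 mm behind the grasp point.
Start: joints at [0.975, 0.342, 1.524, -0, 1.275, -0.146], TCP at [228.251, 472.807, 226.741] pointing down, gripper open.
Joint ranges: [-2.53, 2.53], [-0.77, 2.02], [0.04, 2.7], [-1, 4.14], [0.28, 2.66], [-3.11, 3.11]. Speed limits (rad/s): [2.57, 2.57, 3.14, 3.14, 3.14, 3.14].

### API

Orientations are given as [roll, pitch, yaw] about the fixed x, y, z axes, in that order (R = Rz(yaw) Ry(pitch) Rx(roll)).
In Python, from plant import get_obs, vision, workorder gives the robot as it stands.
- The arm moves only by the shell command python3 -m pendant 'ROWS' [OPENING]. ROWS is a JSON object of lists of equal length, an entry for each row: "dp": the shift along the tool's x, y, z in m, a list of three; "rotation": the turn, a rotation vector about the tool's x, y, z in rad, a list of three. A call has 1 to 8 rows; each row is the pose to reach, as a shift and turn from the pose commanded when the call began, along the tool's axes at that moment; what a row does not reach only later rows make up. A row lasts 1/8 s, in which the tool goes at most 62.5 mm and 10.7 degrees, less where a joint would pass 70% of its speed; a pose out of reach is approached as far as the arm can. A call with a gripper value outside its range is refused whole. OPENING is the finger opening in m, from 0 to 0.0918, set as the call begins (- or left out, the last holds). The fingers move at their own pace and stop on an object; the grip force is fixed at half the most. Time passes only in rows, so rows that repeat a pose let the fingers close. It gives the time, the measured TCP pose, the force, the opening and the grip force at its end, in the units of the state.
- get_obs(): the state, without advancing time (a new reading comes with each control period).
- vision.capture(name): name is "side" or "top"; returns a dict with "pixels" (384x512x3 uint8, red, green, blue), "vfov" (degrees; the focal length in pixels is half the picture's height over the tangent of half this angle, whatever the lens; pixels are square), "cx", "cy" (the principal point, pixels), "pose" (4x4, takes a point from camera to world coordinates). Camera axes: x right, y up, looking along -z (the intrinsics and any distortion apply to the point x, -y, -z); pixel columns grow to the right and rows downward; lengths in mm; the calibration is good to about 2 mm. A picture is of the moment at which its call begins. There is no depth.
- workorder.close_job(): hands the job in; it is judged then, once.
The state is a dict: "time": time; "joint_positions": joint angles; "dq": joint speeds; "tau": joint torques, N m; "tool_pos": TCP position; "tcp_rot": TCP orientation; "contact_force": force on the tool from outside, world axes, zero at the start; "moment": the same for the moment, N m; "grip_width": finger opening in mm; "finger_force": force on a finger pad.
Only numpy, scipy, OpenCV 4.12 (cv2) and the standard library are available. Lean on these libraries where they do the work, as an engineer would, in place of code of your own. Each camera call takes 0.05 s, during which the arm holds its last target. There are 200 camera calls.

## Working session

There is one attempt and no reset: what is moved stays moved. The work goes in short steps, Python scripts to look and compute and a shell command to move; the robot and the scene stay as the last step left them, time stands still between calls to the robot, and variables do not carry over. Pictures are saved under pics/ and viewed, at most 14 in all, crops included, and the job is handed in when it is done.

```bash
ls; mkdir -p pics; cat > h.py <<'E'
import numpy as np, cv2
from plant import get_obs, vision, workorder
def snap(n,fn=None):
    c=vision.capture(n)
    np.save(f'{n}.npy',c,allow_pickle=True)
    if fn: cv2.imwrite('pics/'+fn,cv2.cvtColor(c['pixels'],cv2.COLOR_RGB2BGR))
    return c
E
python3 - <<'E'
from h import *
for n in('top','side'):
    c=snap(n,n+'0.png'); print({k:v for k,v in c.items() if k!='pixels'})
print(get_obs())
E
```

```text
pics
{'vfov': 57.46970322765358, 'cx': 257.48911914365124, 'cy': 192.0329424399221, 'pose': array([[ 5.37412233e-03,  9.87551237e-01, -1.57205833e-01,
         3.66980220e+02],
       [-9.98019213e-01, -4.55706843e-03, -6.27445925e-02,
        -1.17226056e+02],
       [-6.26798976e-02,  1.57231638e-01,  9.85570618e-01,
         1.23667300e+03],
       [ 0.00000000e+00,  0.00000000e+00,  0.00000000e+00,
         1.00000000e+00]])}
{'vfov': 43.74661893424701, 'cx': 257.69542548342395, 'cy': 192.68643954383356, 'pose': array([[ 9.03623148e-01,  2.66174800e-01, -3.35583346e-01,
        -1.52514286e+01],
       [-4.27660876e-01,  5.16937692e-01, -7.41540017e-01,
        -1.25510111e+03],
       [-2.39035856e-02,  8.13588593e-01,  5.80949413e-01,
         1.15380643e+03],
       [ 0.00000000e+00,  0.00000000e+00,  0.00000000e+00,
         1.00000000e+00]])}
{'time': 0.1, 'joint_positions': array([ 9.75000689e-01,  3.42656996e-01,  1.52491463e+00, -7.45016322e-06,
        1.27537646e+00, -1.46022500e-01]), 'dq': array([-0.0008248 , -0.00207148, -0.00180058,  0.00133206, -0.00150605,
        0.00034842]), 'tau': array([ 2.07288984e-03, -4.32001269e+01, -2.44696140e+01,  7.20398873e-02,
        5.26024529e-02, -6.43196677e-05]), 'tool_pos': array([228.04200643, 472.4946264 , 226.11479717]), 'tcp_rot': array([-3.14025062e+00, -1.90171183e-04,  2.69182156e+00]), 'contact_force': array([-0.5668654 , -0.45906236, -0.12364966]), 'moment': array([-0.08848962,  0.03574306,  0.01108513]), 'finger_force': 0.0, 'grip_width': 91.58320617752005}
```

View pics/top0.png

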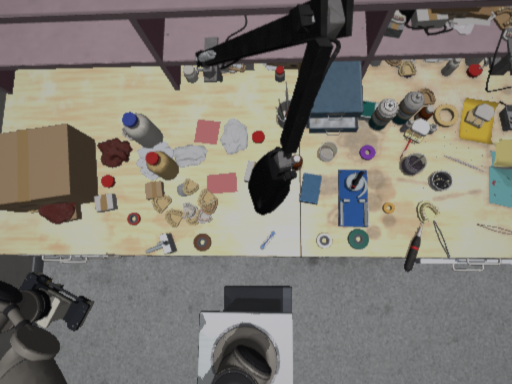

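View pics/side0.png

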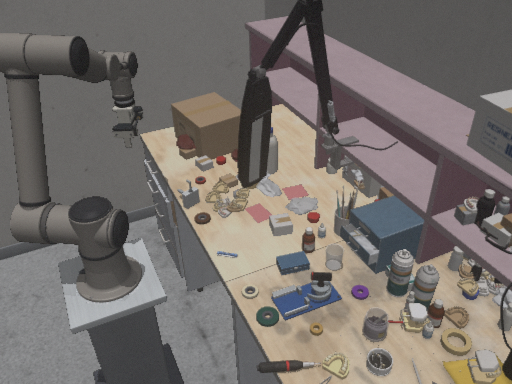

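```bash
cat >> h.py <<'E'
def load(n): return np.load(n+'.npy',allow_pickle=True).item()
def fpx(c): return c['pixels'].shape[0]/2/np.tan(np.radians(c['vfov'])/2)
def proj(c,p):
    T=c['pose'];q=(np.asarray(p,float)-T[:3,3])@T[:3,:3];f=fpx(c)
    return np.stack([c['cx']+f*q[...,0]/-q[...,2],c['cy']-f*q[...,1]/-q[...,2]],-1)
def ray(c,uv):
    f=fpx(c);d=np.array([(uv[0]-c['cx'])/f,-(uv[1]-c['cy'])/f,-1]);return c['pose'][:3,:3]@d
def ground(c,uv,z=0):
    d=ray(c,uv);o=c['pose'][:3,3];return (o+d*(z-o[2])/d[2]).round(1)
def crop(c,u0,v0,u1,v1,s,interp=cv2.INTER_CUBIC):
    return cv2.cvtColor(cv2.resize(c['pixels'][v0:v1,u0:u1],None,fx=s,fy=s,interpolation=interp),cv2.COLOR_RGB2BGR)
E
python3 - <<'E'
from h import *
c=load('top');s=load('side')
A=crop(c,305,160,405,260,4);B=crop(c,120,195,220,260,4)
C=crop(s,170,165,270,230,4)
D=crop(s,240,255,340,335,3)
im=np.zeros((600,800,3),np.uint8)
im[:400,:400]=A; im[:260,400:]=B; im[260:520,400:]=C
im[400:600,:300]=cv2.resize(D,(300,240))[:200]
cv2.imwrite('pics/c1.png',im)
for n,uv,z in [('green',(358,239),12),('cream',(324,240),12),('collar',(388,208),14),('brown',(202,242),12),('red',(134,218),12),('spindle',(162,243),30),('lamp',(265,195),260),('purple',(367,153),12),('baseorigin',(247,345),0)]:print(n,ground(c,uv,z))
for n,uv,z in [('green',(267,316),12),('cream',(250,291),12),('collar',(316,329),14),('brown',(203,217),12),('red',(200,180),12),('spindle',(190,197),30)]:print(n,ground(s,uv,z))
E
```

```text
green [ 398.4 -383.9   12. ]
cream [ 394.6 -268.9   12. ]
collar [ 504.4 -489.    14. ]
brown [385.9 154.6  12. ]
red [470.1 404.   12. ]
spindle [381.6 291.2  30. ]
lamp [514.2 -76.3 260. ]
purple [ 700.5 -427.1   12. ]
baseorigin [44.6 -6.   0. ]
green [ 395.4 -389.3   12. ]
cream [ 391.4 -274.6   12. ]
collar [ 501.6 -497.7   14. ]
brown [387.8 153.2  12. ]
red [464.1 400.4  12. ]
spindle [379.2 277.   30. ]
```

View pics/c1.png

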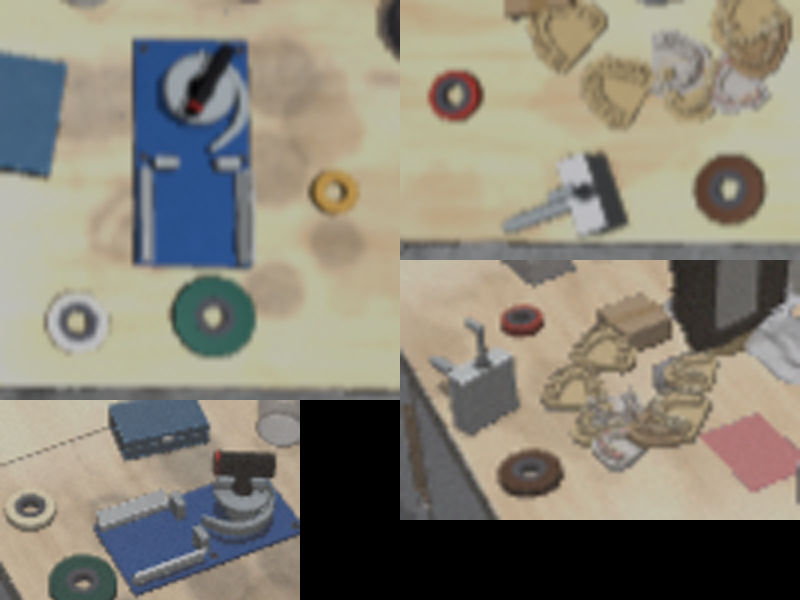

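```bash
cat >> h.py <<'E'
def rect(c,z,x0,x1,y0,y1,s=2):
    """metric orthoview on plane z; image up=+x, right=-y; s px/mm"""
    w=np.array([[x1,y1,z],[x1,y0,z],[x0,y0,z],[x0,y1,z]],float)
    W,H=int((y1-y0)*s),int((x1-x0)*s)
    M=cv2.getPerspectiveTransform(proj(c,w).astype(np.float32),np.float32([[0,0],[W,0],[W,H],[0,H]]))
    return cv2.warpPerspective(c['pixels'],M,(W,H),flags=cv2.INTER_CUBIC)
SEED=dict(green=(398,-384),cream=(394,-270),collar=(503,-491),brown=(386,154),red=(468,403))
HSV=dict(green=((75,60,20),(100,255,140)),cream=((0,0,175),(40,60,255)),collar=((10,120,90),(28,255,255)),brown=((0,40,30),(15,200,140)),red=((170,110,60),(8,255,255)))
TH=dict(green=12,brown=12,cream=12,red=12,collar=14);RAD=dict(green=35,brown=31,cream=27,red=23,collar=19)
def ring(c,n,x,y,r=70,s=2):
    """outer circle fit by colour-saturation hull"""
    im=rect(c,TH[n],x-r,x+r,y-r,y+r,s);h=cv2.cvtColor(im,cv2.COLOR_RGB2HSV);lo,hi=HSV[n]
    m=cv2.inRange(h,lo,hi) if lo[0]<=hi[0] else cv2.inRange(h,lo,(180,)+hi[1:])|cv2.inRange(h,(0,)+lo[1:],hi)
    m=cv2.morphologyEx(m,cv2.MORPH_OPEN,np.ones((3,3)))
    k,l,st,ce=cv2.connectedComponentsWithStats(m)
    if k<2:return None
    i=1+np.argmax(st[1:,4]);cs,_=cv2.findContours((l==i).astype(np.uint8),0,1)
    cn=max(cs,key=cv2.contourArea);hl=cv2.convexHull(cn)
    (u,v),(a,b),t=cv2.fitEllipse(cn)
    return np.round([x+r-v/s,y+r-u/s,a/s,b/s,cv2.contourArea(hl)/s/s],1)
E
python3 - <<'E'
from h import *
c=load('top');s=load('side')
for n,(x,y) in SEED.items(): print(n,'exp area',round(np.pi*RAD[n]**2),ring(c,n,x,y),ring(s,n,x,y))
for k,q in (('top',c),('side',s)):
    im=rect(q,8,380,660,-500,-250,2);h=cv2.cvtColor(im,cv2.COLOR_RGB2HSV)
    m=cv2.inRange(h,(100,150,60),(120,255,255));m=cv2.morphologyEx(m,cv2.MORPH_OPEN,np.ones((5,5)))
    kk,l,st,ce=cv2.connectedComponentsWithStats(m);i=1+np.argmax(st[1:,4])
    pts=np.argwhere(l==i)[:,::-1].astype(np.float32)
    (u,v),wh,t=cv2.minAreaRect(pts);print(k,660-v/2,-250-u/2,np.array(wh)/2,t)
def fixed(q,z):return cv2.cvtColor(rect(q,z,400,640,-450,-300,2),cv2.COLOR_RGB2BGR)
L=[cv2.cvtColor(rect(c,8,420,640,-450,-300,2),4),cv2.cvtColor(rect(s,8,420,640,-450,-300,2),4)]
L2=np.hstack([cv2.cvtColor(rect(c,33,330,440,230,350,2),4),cv2.cvtColor(rect(s,33,330,440,230,350,2),4)])
o=np.zeros((600,800,3),np.uint8);o[:440,:600]=np.hstack(L)[:,:600]
o=np.zeros((600,800,3),np.uint8);A=cv2.resize(np.hstack(L),None,fx=.85,fy=.85);o[:A.shape[0],:A.shape[1]]=A;o[380:600,:480]=L2
cv2.imwrite('pics/r1.png',o)
E
```

```text
green exp area 3848 [ 399.5 -383.9   64.9   66.8 3446.8] [ 397.3 -387.7   63.    64.6 3272.1]
cream exp area 2290 [  400.1  -265.9   134.8   164.5 16689.4] [  397.7  -261.9   131.5   155.  17234.2]
collar exp area 1134 [ 505.9 -489.7   34.7   37.8 1041.9] [ 504.5 -493.5   32.8   33.9  916.2]
brown exp area 3019 [ 386.5  155.1   57.2   59.2 2694. ] [ 383.1  150.6   61.2   72.4 3623.4]
red exp area 1662 [ 468.5  406.6   42.9   46.5 1587.5] [ 465.3  402.7   39.9   54.9 1494.2]
top 542.0565567016602 -365.0853729248047 [ 81.28556824 195.46424866] 0.5256345868110657Traceback (most recent call last):
  File "<stdin>", line 7, in <module>
    return _wrapfunc(a, 'argmax', axis=axis, out=out, **kwds)
    return bound(*args, **kwds)
ValueError: attempt to get argmax of an empty sequence
```

```bash
python3 - <<'E'
from h import *
c=load('top');s=load('side')
for k,q in (('top',c),('side',s)):
    im=rect(q,8,420,660,-450,-300,2);h=cv2.cvtColor(im,cv2.COLOR_RGB2HSV)
    m=cv2.inRange(h,(100,120,40),(125,255,255));m=cv2.morphologyEx(m,cv2.MORPH_OPEN,np.ones((3,3)))
    kk,l,st,ce=cv2.connectedComponentsWithStats(m)
    if kk<2: print(h[40:400:60,150]);continue
    i=1+np.argmax(st[1:,4])
    pts=np.argwhere(l==i)[:,::-1].astype(np.float32)
    (u,v),wh,t=cv2.minAreaRect(pts);print(k,660-v/2,-300-u/2,np.array(wh)/2,t)
L=[cv2.cvtColor(rect(c,8,420,640,-450,-300,2),4),cv2.cvtColor(rect(s,8,420,640,-450,-300,2),4)]
L2=np.hstack([cv2.cvtColor(rect(c,33,330,440,230,350,2),4),cv2.cvtColor(rect(s,33,330,440,230,350,2),4)])
o=np.zeros((600,800,3),np.uint8);A=cv2.resize(np.hstack(L),None,fx=.85,fy=.85);o[:A.shape[0],:A.shape[1]]=A;o[380:600,:480]=L2
cv2.imwrite('pics/r1.png',o)
E
```

```text
top 541.8861389160156 -371.33143615722656 [ 95.83668518 196.80599976] 0.9548413157463074
side 509.6427459716797 -364.5875701904297 [141.8180542   66.63564301] 86.3086166381836
```

View pics/r1.png

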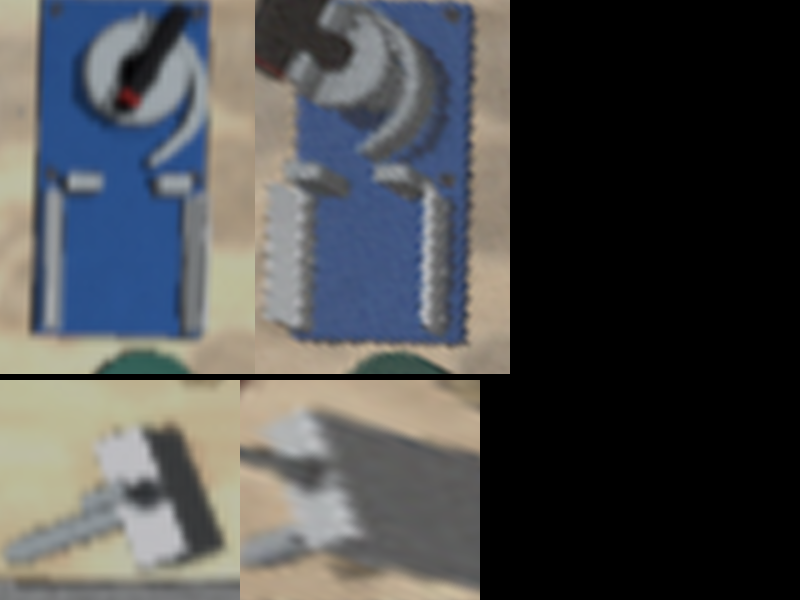

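```bash
cat > plan.py <<'E'
from h import *
from scipy.spatial.transform import Rotation as R
def Rd(yaw): return R.from_euler('xyz',[np.pi,0,yaw])
def rows(wps, polar=True):
    """wps: list of (x,y,z,yaw). prints calls of <=8 rows; each call relative to the pose at its start"""
    o=get_obs();p=np.array(o['tool_pos'],float);yaw=o['tcp_rot'][2]
    poses=[]
    for x,y,z,w in wps:
        w=yaw+(w-yaw+np.pi)%(2*np.pi)-np.pi if abs(w-yaw)>np.pi else w
        a0,a1=np.arctan2(p[1],p[0]),np.arctan2(y,x);r0,r1=np.hypot(*p[:2]),np.hypot(x,y)
        L=np.hypot(np.hypot(r1-r0,(a1-a0)*max(r0,r1)) if polar else np.hypot(x-p[0],y-p[1]),z-p[2])
        n=max(1,int(np.ceil(max(L/58,abs(w-yaw)/.18,abs(a1-a0)/.2))))
        for i in range(1,n+1):
            t=i/n
            if polar: a=a0+(a1-a0)*t;r=r0+(r1-r0)*t;q=[r*np.cos(a),r*np.sin(a)]
            else: q=[p[0]+(x-p[0])*t,p[1]+(y-p[1])*t]
            poses.append((np.array([*q,p[2]+(z-p[2])*t]),yaw+(w-yaw)*t))
        p=np.array([x,y,z],float);yaw=w
    P=np.array(o['tool_pos']);Y=o['tcp_rot'][2];Ro=R.from_euler('xyz',o['tcp_rot'])
    for i in range(0,len(poses),8):
        b=Rd(Y) if i else Ro
        dp=[[round(float(v),3) for v in b.inv().apply(q-P)/1000] for q,_ in poses[i:i+8]]
        ro=[[round(float(v),3) for v in (b.inv()*Rd(w)).as_rotvec()] for _,w in poses[i:i+8]]
        print('{"dp":%s,"rotation":%s}'%(str(dp).replace(' ',''),str(ro).replace(' ','')))
        P,Y=poses[i:i+8][-1]
E
python3 - <<'E'
from plan import *
c=load('top');s=load('side')
# bar handle center top pixels: from crop1: ends (230,48),(190,105) /4 +(305,160)
print('bar',ground(c,(305+212/4,160+77/4),85),'disc top',ground(c,(305+201/4,160+87/4),43))
print('side bar',ground(s,(240+245/3,255+ (463-400)/3),85))
rows([(250,240,220,2.9),(345,-70,220,3.1),(300,-200,220,2.7),(590,-374,170,2.62)])
E
```

```text
bar [ 591.8 -375.6   85. ] disc top [ 591.4 -375.5   43. ]
side bar [ 588.6 -380.1   85. ]
{"dp":[[-0.035,-0.037,0.001],[-0.064,-0.076,0.003],[-0.089,-0.116,0.004],[-0.107,-0.158,0.005],[-0.121,-0.2,0.006],[-0.172,-0.223,0.006],[-0.219,-0.253,0.006],[-0.26,-0.291,0.006]],"rotation":[[-0.001,-0.0,-0.042],[-0.001,-0.0,-0.083],[-0.001,-0.0,-0.125],[-0.001,-0.0,-0.167],[-0.001,-0.0,-0.208],[-0.001,-0.0,-0.242],[-0.001,-0.0,-0.275],[-0.001,-0.0,-0.308]]}
{"dp":[[-0.02,-0.053,-0.0],[-0.031,-0.108,-0.0],[-0.033,-0.164,-0.0],[-0.03,-0.21,-0.0],[-0.022,-0.255,-0.0],[-0.007,-0.299,-0.0],[-0.058,-0.322,0.008],[-0.11,-0.345,0.017]],"rotation":[[0.0,0.0,-0.033],[0.0,0.0,-0.067],[0.0,0.0,-0.1],[0.0,-0.0,0.033],[0.0,-0.0,0.167],[0.0,-0.0,0.3],[0.0,-0.0,0.313],[0.0,-0.0,0.327]]}
{"dp":[[-0.056,-0.004,0.008],[-0.112,-0.008,0.017],[-0.169,-0.012,0.025],[-0.225,-0.015,0.033]],"rotation":[[0.0,-0.0,0.013],[0.0,-0.0,0.027],[0.0,-0.0,0.04],[-0.0,-0.0,0.053]]}
```

```bash
python3 -m pendant '{"dp":[[-0.035,-0.037,0],[-0.064,-0.076,0],[-0.089,-0.116,0],[-0.107,-0.158,0],[-0.121,-0.2,0],[-0.172,-0.223,0],[-0.219,-0.253,0],[-0.26,-0.291,0]],"rotation":[[0,0,-0.042],[0,0,-0.083],[0,0,-0.125],[0,0,-0.167],[0,0,-0.208],[0,0,-0.242],[0,0,-0.275],[0,0,-0.308]]}' 0.05
python3 -m pendant '{"dp":[[-0.02,-0.053,0],[-0.031,-0.108,0],[-0.033,-0.164,0],[-0.03,-0.21,0],[-0.022,-0.255,0],[-0.007,-0.299,0],[-0.058,-0.322,0.008],[-0.11,-0.345,0.017]],"rotation":[[0,0,-0.033],[0,0,-0.067],[0,0,-0.1],[0,0,0.033],[0,0,0.167],[0,0,0.3],[0,0,0.313],[0,0,0.327]]}'
python3 -m pendant '{"dp":[[-0.056,-0.004,0.008],[-0.112,-0.008,0.017],[-0.169,-0.012,0.025],[-0.225,-0.015,0.033],[-0.225,-0.015,0.033],[-0.225,-0.015,0.033]],"rotation":[[0,0,0.013],[0,0,0.027],[0,0,0.04],[0,0,0.053],[0,0,0.053],[0,0,0.053]]}'
```

```text
time: 1.1
tool_pos: [336.7, 96.1, 226.7]
tcp_rot: [3.141, 0.001, 3.001]
contact_force: [0.6, 0.3, -0.2]
grip_width: 50.1
finger_force: 0.0
time: 2.1
tool_pos: [396.5, -261.2, 209.7]
tcp_rot: [-3.141, 0.001, 2.669]
contact_force: [0.1, -0.9, 1.0]
grip_width: 49.9
finger_force: 0.0
time: 2.85
tool_pos: [589.4, -374.0, 175.7]
tcp_rot: [3.141, -0.002, 2.62]
contact_force: [0.1, -0.3, 0.6]
grip_width: 50.1
finger_force: 0.0
```

```bash
python3 - <<'E'
from plan import *
c=snap('top');s=snap('side');o=get_obs();print(o['tool_pos'],o['tcp_rot'],o['joint_positions'])
t=proj(c,o['tool_pos']);u=proj(s,o['tool_pos']);print(t,u)
A=crop(c,305,140,405,240,4);cv2.drawMarker(A,(int((t[0]-305)*4),int((t[1]-140)*4)),(255,0,255))
B=crop(s,260,190,360,315,4)[:,:400];cv2.drawMarker(B,(int((u[0]-260)*4),int((u[1]-190)*4)),(255,0,255))
o=np.zeros((500,800,3),np.uint8);o[:400,:400]=A;o[:500,400:]=B;cv2.imwrite('pics/g1.png',o)
E
```

```text
[ 589.27225373 -373.979172    177.68879502] [-3.14156696e+00  4.23895706e-04  2.61980054e+00] [-6.75210481e-01  7.05194433e-01  1.04255207e+00  4.00194373e-05
  1.39342330e+00 -1.72422174e+00]
[364.21171486 174.17345873] [322.46979504 252.41762374]
```

View pics/g1.png

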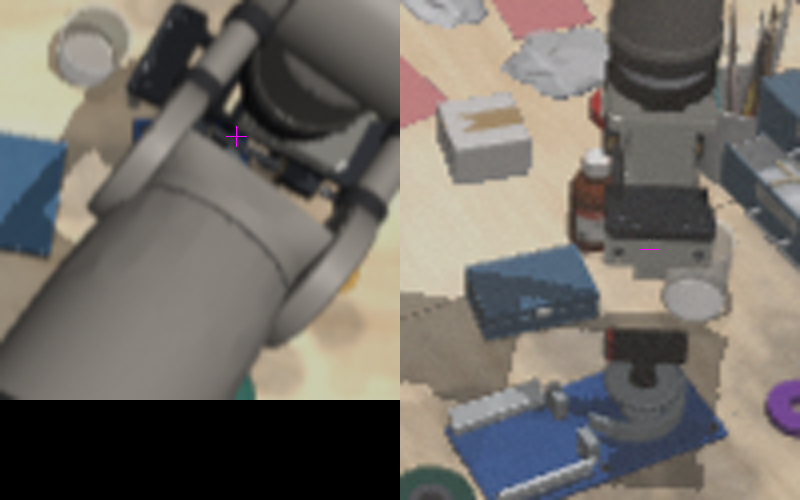

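```bash
python3 -m pendant '{"dp":[[-0.002,-0.001,0.056],[-0.002,-0.001,0.095],[-0.002,-0.001,0.115],[-0.002,-0.001,0.115],[-0.002,-0.001,0.115]],"rotation":[[0,0,0],[0,0,0],[0,0,0],[0,0,0],[0,0,0]]}'
python3 -m pendant '{"dp":[[0,0,0],[0,0,0],[0,0,0],[0,0,0],[0,0,0]],"rotation":[[0,0,0],[0,0,0],[0,0,0],[0,0,0],[0,0,0]]}' 0.01
```

```text
time: 3.58
tool_pos: [591.7, -376.7, 64.2]
tcp_rot: [-3.141, 0.003, 2.62]
contact_force: [-0.5, -0.7, 0.4]
grip_width: 50.1
finger_force: 0.0
time: 4.2
tool_pos: [592.4, -374.3, 61.9]
tcp_rot: [3.138, 0.0, 2.62]
contact_force: [3.8, 6.1, 1.6]
grip_width: 15.1
finger_force: 30.0
```

```bash
python3 -m pendant '{"dp":[[0,0.002,0],[0,0.002,0],[0,0.002,0],[0,0.002,0],[0,0.002,0],[0,0.002,0]],"rotation":[[0,0,-0.12],[0,0,-0.24],[0,0,-0.36],[0,0,-0.45],[0,0,-0.45],[0,0,-0.45]]}'
python3 - <<'E'
from plan import *
c=snap('top');s=snap('side');o=get_obs();print(o['tool_pos'],o['tcp_rot'],o['contact_force'],o['moment'],o['grip_width'])
B=crop(s,260,190,360,315,6);cv2.imwrite('pics/g2.png',B[:, :])
E
```

```text
time: 4.95
tool_pos: [592.4, -374.3, 61.9]
tcp_rot: [3.141, 0.0, 3.068]
contact_force: [0.6, 1.5, 1.7]
grip_width: 14.7
finger_force: 30.0
[ 592.43403397 -374.31794716   61.90308694] [3.14128823e+00 4.79351781e-04 3.06876952e+00] [0.61178485 1.26751465 1.59340271] [ 0.41693051 -0.11612061 -0.04099077] 15.035636404222481
```

View pics/g2.png

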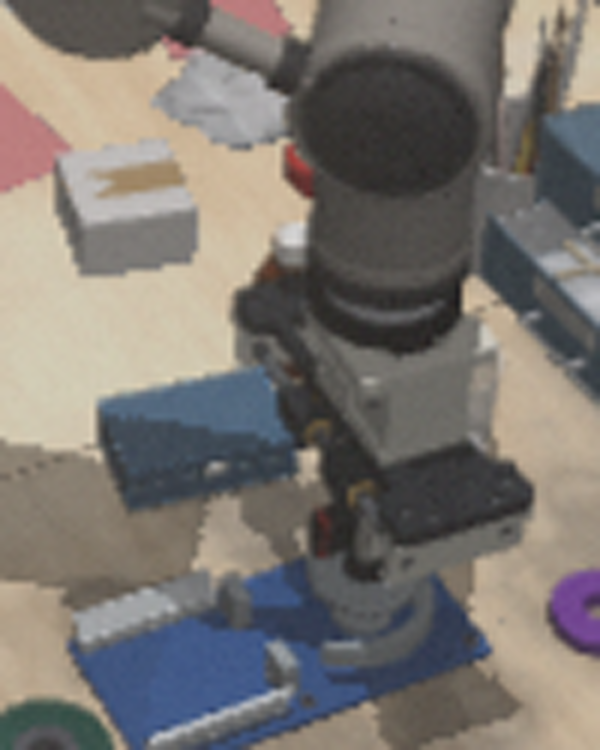

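```bash
python3 -m pendant '{"dp":[[0,0,0],[0,0,0],[0,0,0]],"rotation":[[0,0,-0.05],[0,0,-0.1],[0,0,-0.1]]}'; python3 -c "
from h import *;o=get_obs();print(o['moment'],o['tcp_rot'],o['tool_pos'])"
```

```text
time: 5.42
tool_pos: [592.4, -374.3, 61.9]
tcp_rot: [3.141, 0.0, -3.115]
contact_force: [1.1, 2.1, 2.7]
grip_width: 14.7
finger_force: 30.0
[ 0.53141095 -0.19905079 -0.17489124] [ 3.14136738e+00  4.94326333e-04 -3.11455286e+00] [ 592.40842763 -374.34939554   61.88693121]
```

```bash
python3 -m pendant '{"dp":[[0,0,0],[0,0,0],[0,0,0],[0,0,-0.05],[0,0,-0.11],[0,0,-0.15]],"rotation":[[0,0,0.05],[0,0,0.05],[0,0,0.05],[0,0,0.05],[0,0,0.05],[0,0,0.05]]}' 0.05
python3 - <<'E'
from plan import *
rows([(300,-195,215,3.0),(345,-60,215,2.9),(345,60,215,2.5),(361.7,324.5,140,1.915)])
E
```

```text
time: 6.18
tool_pos: [592.6, -375.1, 215.0]
tcp_rot: [-3.139, 0.003, 3.12]
contact_force: [-0.8, -0.6, 0.9]
grip_width: 49.7
finger_force: 0.0
{"dp":[[0.05,0.028,-0.0],[0.099,0.057,-0.0],[0.149,0.086,-0.001],[0.198,0.115,-0.001],[0.247,0.144,-0.001],[0.296,0.174,-0.001],[0.276,0.217,-0.001],[0.262,0.263,-0.001]],"rotation":[[-0.002,0.003,0.02],[-0.002,0.003,0.04],[-0.002,0.003,0.06],[-0.002,0.003,0.08],[-0.002,0.003,0.1],[-0.002,0.003,0.12],[-0.002,0.003,0.153],[-0.002,0.003,0.187]]}
{"dp":[[0.001,0.047,0.0],[0.005,0.087,0.0],[0.013,0.127,0.0],[0.026,0.165,0.0],[0.019,0.205,0.013],[0.017,0.247,0.025],[0.021,0.291,0.038],[0.03,0.336,0.05]],"rotation":[[0.0,-0.0,0.033],[0.0,-0.0,0.167],[0.0,-0.0,0.3],[0.0,-0.0,0.433],[0.0,-0.0,0.531],[0.0,-0.0,0.628],[0.0,-0.0,0.726],[-0.0,-0.0,0.823]]}
{"dp":[[0.043,0.02,0.013],[0.09,0.036,0.025]],"rotation":[[0.0,-0.0,0.097],[0.0,-0.0,0.195]]}
```

```bash
python3 -m pendant '{"dp":[[0.05,0.028,0],[0.099,0.057,0],[0.149,0.086,0],[0.198,0.115,0],[0.247,0.144,0],[0.296,0.174,0],[0.276,0.217,0],[0.262,0.263,0]],"rotation":[[0,0,0.02],[0,0,0.04],[0,0,0.06],[0,0,0.08],[0,0,0.1],[0,0,0.12],[0,0,0.153],[0,0,0.187]]}'
python3 -m pendant '{"dp":[[0.001,0.047,0],[0.005,0.087,0],[0.013,0.127,0],[0.026,0.165,0],[0.019,0.205,0.013],[0.017,0.247,0.025],[0.021,0.291,0.038],[0.03,0.336,0.05]],"rotation":[[0,0,0.033],[0,0,0.167],[0,0,0.3],[0,0,0.433],[0,0,0.531],[0,0,0.628],[0,0,0.726],[0,0,0.823]]}'
python3 -m pendant '{"dp":[[0.043,0.02,0.013],[0.09,0.036,0.025],[0.09,0.036,0.025]],"rotation":[[0,0,0.097],[0,0,0.195],[0,0,0.195]]}'
python3 - <<'E'
from plan import *
c=snap('top');s=snap('side');o=get_obs();print(o['tool_pos'],o['tcp_rot'],o['joint_positions'])
t=proj(c,o['tool_pos']);u=proj(s,o['tool_pos']);print(t,u)
B=crop(s,150,120,240,240,5);cv2.drawMarker(B,(int((u[0]-150)*5),int((u[1]-120)*5)),(255,0,255))
A=crop(c,335,160,375,235,5)
o=np.zeros((600,800,3),np.uint8);o[:375,:200]=A;o[:600,200:650]=B;cv2.imwrite('pics/g3.png',o)
rows([(361.7,324.5,13.5,1.915)])
E
```

```text
time: 7.18
tool_pos: [336.0, -105.6, 212.2]
tcp_rot: [-3.141, 0.002, 2.929]
contact_force: [0.8, -1.3, 0.4]
grip_width: 49.9
finger_force: 0.0
time: 8.18
tool_pos: [376.7, 230.4, 161.4]
tcp_rot: [3.141, 0.0, 2.107]
contact_force: [-0.0, 0.2, 0.2]
grip_width: 49.8
finger_force: 0.0
time: 8.55
tool_pos: [359.8, 326.9, 135.8]
tcp_rot: [-3.14, 0.0, 1.918]
contact_force: [-0.4, -0.4, 0.8]
grip_width: 50.3
finger_force: 0.0
[360.75614789 324.67150503 136.57577189] [-3.14119310e+00  5.45930198e-04  1.91719777e+00] [ 5.75021723e-01  3.68099032e-01  1.76101070e+00 -5.19991307e-04
  1.01299587e+00  2.28895740e-01]
[140.19896352 249.12705362] [178.80748   170.1181295]
{"dp":[[-0.0,0.0,0.041],[-0.0,0.001,0.082],[-0.0,0.001,0.123]],"rotation":[[-0.0,0.001,0.001],[-0.0,0.001,0.001],[-0.0,0.001,0.002]]}
```

View pics/g3.png

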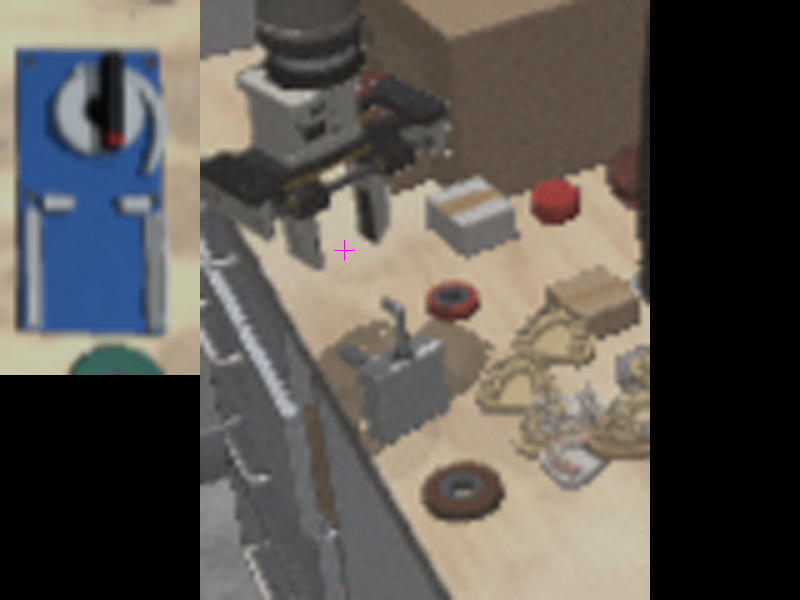

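```bash
python3 -m pendant '{"dp":[[0,0.001,0.041],[0,0.001,0.082],[0,0.001,0.123],[0,0.001,0.123],[0,0.001,0.123]],"rotation":[[0,0,0],[0,0,0],[0,0,0],[0,0,0],[0,0,0]]}'
python3 -m pendant '{"dp":[[0,0,0],[0,0,0],[0,0,0],[0,0,0],[0,0,0]],"rotation":[[0,0,0],[0,0,0],[0,0,0],[0,0,0],[0,0,0]]}' 0.016
python3 -m pendant '{"dp":[[0,0,0],[0,0,0],[0,0,0]],"rotation":[[0,0,0],[0,0,0],[0,0,0]]}' 0.0135

```

```text
time: 9.28
tool_pos: [363.1, 325.0, 15.2]
tcp_rot: [3.14, -0.0, 1.914]
contact_force: [-0.0, -0.2, 1.0]
grip_width: 49.6
finger_force: 0.0
time: 9.9
tool_pos: [361.6, 325.0, 13.7]
tcp_rot: [-3.141, 0.0, 1.915]
contact_force: [-0.9, 0.4, 1.4]
grip_width: 15.8
finger_force: 0.5
time: 10.28
tool_pos: [361.7, 325.1, 13.6]
tcp_rot: [-3.141, -0.0, 1.915]
contact_force: [-0.6, 0.6, 1.1]
grip_width: 13.4
finger_force: 7.8
```

```bash
python3 -m pendant '{"dp":[[0,0,-0.01],[0,0,-0.025],[0,0,-0.04],[0,0,-0.055],[0,0,-0.07],[0,0,-0.085],[0,0,-0.1],[0,0,-0.1]],"rotation":[[0,0,0],[0,0,0],[0,0,0],[0,0,0],[0,0,0],[0,0,0],[0,0,0],[0,0,0]]}'
python3 - <<'E'
from plan import *
c=snap('top');s=snap('side');o=get_obs();print(o['tool_pos'],o['contact_force'],o['moment'],o['finger_force'],o['grip_width'])
B=crop(s,140,120,240,240,5);cv2.imwrite('pics/g4.png',B)
E
```

```text
time: 11.28
tool_pos: [362.4, 325.7, 115.1]
tcp_rot: [3.139, -0.001, 1.915]
contact_force: [-1.2, 0.2, -5.9]
grip_width: 13.7
finger_force: 8.7
[361.60109828 325.00713694 113.66641132] [-0.13749746 -0.57528071 -7.43714671] [-0.09839309  0.08162018  0.03091109] 8.647115443018265 13.329511176855506
```

View pics/g4.png

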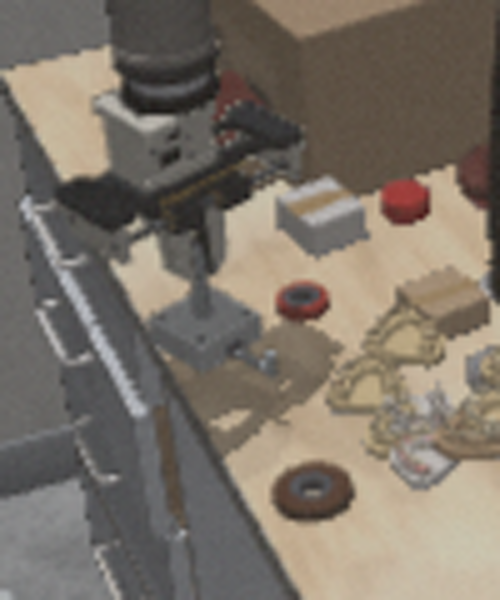

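```bash
python3 -m pendant '{"dp":[[0,0,0],[0,0,0],[0,0,-0.03],[0,0,-0.075]],"rotation":[[0,0,0],[0,0,0],[0,0,0],[0,0,0]]}' 0.008
python3 - <<'E'
from plan import *
rows([(340,70,190,2.6),(340,-70,190,2.95),(320,-200,190,3.12),(474.9,-372,190,3.12)])
E
```

```text
time: 11.88
tool_pos: [361.0, 324.4, 188.1]
tcp_rot: [-3.137, 0.001, 1.915]
contact_force: [1.2, 0.2, -6.9]
grip_width: 13.0
finger_force: 30.0
{"dp":[[-0.047,-0.008,-0.0],[-0.091,-0.02,-0.0],[-0.132,-0.036,-0.001],[-0.17,-0.056,-0.001],[-0.203,-0.08,-0.001],[-0.232,-0.106,-0.001],[-0.278,-0.115,-0.001],[-0.323,-0.131,-0.001]],"rotation":[[-0.004,0.001,-0.114],[-0.004,0.0,-0.228],[-0.004,0.0,-0.343],[-0.004,-0.0,-0.457],[-0.004,-0.0,-0.571],[-0.004,-0.001,-0.685],[-0.004,-0.001,-0.802],[-0.004,-0.001,-0.919]]}
{"dp":[[-0.008,-0.046,-0.0],[-0.02,-0.087,-0.0],[-0.027,-0.131,-0.0],[-0.028,-0.176,-0.0],[-0.07,-0.196,-0.0],[-0.111,-0.218,-0.0],[-0.151,-0.241,-0.0],[-0.19,-0.266,-0.0]],"rotation":[[-0.0,0.0,-0.117],[0.0,0.0,-0.173],[0.0,0.0,-0.23],[0.0,0.0,-0.287],[0.0,0.0,-0.287],[0.0,0.0,-0.287],[0.0,0.0,-0.287],[0.0,0.0,-0.287]]}
{"dp":[[-0.029,-0.037,-0.0]],"rotation":[[0.0,0.0,0.0]]}
```

```bash
python3 -m pendant '{"dp":[[-0.047,-0.008,0],[-0.091,-0.02,0],[-0.132,-0.036,0],[-0.17,-0.056,0],[-0.203,-0.08,0],[-0.232,-0.106,0],[-0.278,-0.115,0],[-0.323,-0.131,0]],"rotation":[[0,0,-0.114],[0,0,-0.228],[0,0,-0.343],[0,0,-0.457],[0,0,-0.571],[0,0,-0.685],[0,0,-0.802],[0,0,-0.919]]}'
python3 -m pendant '{"dp":[[-0.008,-0.046,0],[-0.02,-0.087,0],[-0.027,-0.131,0],[-0.028,-0.176,0],[-0.07,-0.196,0],[-0.111,-0.218,0],[-0.151,-0.241,0],[-0.19,-0.266,0]],"rotation":[[0,0,-0.117],[0,0,-0.173],[0,0,-0.23],[0,0,-0.287],[0,0,-0.287],[0,0,-0.287],[0,0,-0.287],[0,0,-0.287]]}'
python3 -m pendant '{"dp":[[-0.029,-0.037,0],[-0.029,-0.037,0],[-0.029,-0.037,0.04],[-0.029,-0.037,0.06],[-0.029,-0.037,0.06]],"rotation":[[0,0,0],[0,0,0],[0,0,0],[0,0,0],[0,0,0]]}'
cat > v.py <<'E'
from plan import *
import sys
o=get_obs();print(o['tool_pos'],o['tcp_rot'],o['contact_force'],o['grip_width'])
E
python3 - <<'E'
from plan import *
c=snap('top');s=snap('side');o=get_obs();print(o['tool_pos'],o['tcp_rot'])
cam=np.array([592.4,-374.3,0]);e=.02;xd=np.array([-np.cos(e),np.sin(e),0]);yd=np.array([-np.sin(e),-np.cos(e),0])
W=lambda x,y,z:cam+x*xd+y*yd+np.array([0,0,z])
B=crop(s,255,240,350,340,6)
# markers: expected pin top (39.5 from axis) at present height; expected plate corners; foot corners
tz=o['tool_pos'][2]+19-73
def mk(p,col):
    u=proj(s,p);cv2.drawMarker(B,(int((u[0]-255)*6),int((u[1]-240)*6)),col,0,12,1)
for a,b in((-52,50),(150,50),(150,-50),(-52,-50)):mk(W(a,b,8),(0,255,255))
mk(W(39.5,0,tz+25),(255,0,255))
for a,b in((-33,-33),(-33,33),(33,33),(33,-33)):mk(W(117.5+a,b,tz+26),(0,0,255))
cv2.imwrite('pics/g5.png',B)
E
```

```text
time: 12.88
tool_pos: [347.8, -24.6, 188.9]
tcp_rot: [3.141, 0.002, 2.838]
contact_force: [0.9, -0.7, -5.7]
grip_width: 13.0
finger_force: 30.0
time: 13.88
tool_pos: [448.9, -335.1, 188.0]
tcp_rot: [3.141, -0.001, 3.121]
contact_force: [1.3, -0.5, -6.3]
grip_width: 12.8
finger_force: 30.0
time: 14.5
tool_pos: [474.8, -370.3, 126.5]
tcp_rot: [3.138, -0.004, 3.121]
contact_force: [-0.4, 1.1, -6.1]
grip_width: 12.9
finger_force: 30.0
[ 476.38248423 -371.81538187  129.31391298] [-3.14131522e+00  4.56688738e-04  3.12094656e+00]
```

View pics/g5.png

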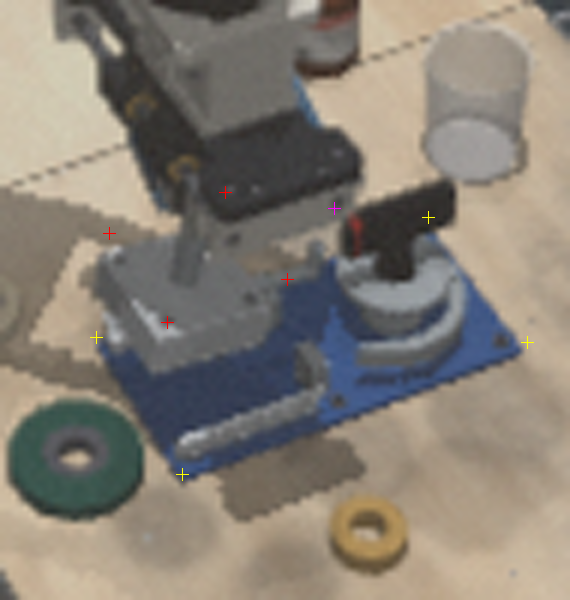

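```bash
python3 - <<'E'
from plan import *
s=load('side');c=load('top')
cam=np.array([592.4,-374.3,0]);e=.02;xd=np.array([-np.cos(e),np.sin(e),0]);yd=np.array([-np.sin(e),-np.cos(e),0])
W=lambda x,y,z:cam+x*xd+y*yd+np.array([0,0,z])
k=12;u0,v0=264,262
B=cv2.convertScaleAbs(crop(s,u0,v0,u0+60,v0+45,k),alpha=1.3)
tz=129.3+19-73-10
P=lambda p:tuple(int(v) for v in ((proj(s,p)-[u0-.0,v0-.0]+.5)*k))
for z in (tz,tz+26):
    q=[P(W(116+a,b,z)) for a,b in((-33,-33),(-33,33),(33,33),(33,-33))]
    for i in range(4): cv2.line(B,q[i],q[(i+1)%4],(0,0,255),1)
cv2.line(B,P(W(116,0,tz+26)),P(W(116,0,tz+96)),(0,255,0),1)
cv2.line(B,P(W(38,0,tz+3)),P(W(38,0,tz+25)),(255,0,255),1)
cv2.line(B,P(W(38,0,tz+7)),P(W(83,0,tz+7)),(255,0,255),1)
cv2.imwrite('pics/g6.png',B)
E
```

```text
(no output)
```

View pics/g6.png

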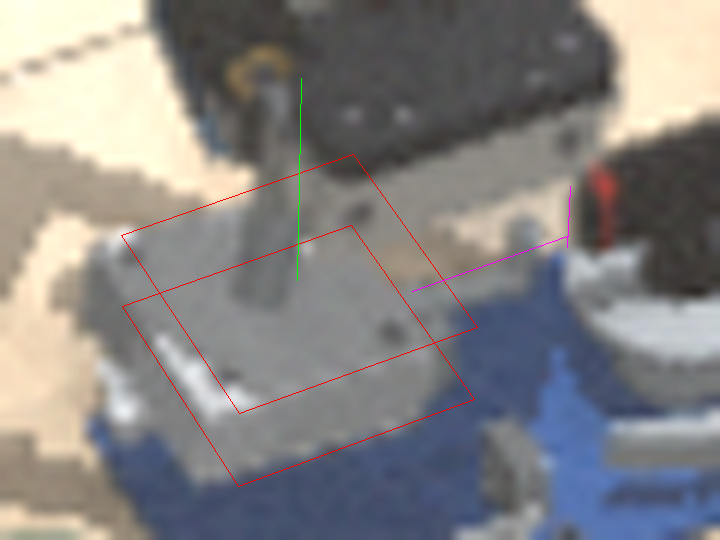

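```bash
python3 - <<'E'
from plan import *
s=load('side');c=load('top')
p=np.array(get_obs()['tool_pos']);print(p)
f=lambda d:((proj(s,p+np.array(d))-[264,262]+.5)*12).round()
for n,d in dict(tcp=(0,0,0),grasp=(0,0,19),bodyend=(0,-95,66),be1=(-37,-95,66),be2=(37,-95,66),nearfinger=(0,-7,0),nearfback=(0,-26,0)).items():print(n,f(d))
E
```

```text
[ 476.38248423 -371.81538187  129.31391298]
tcp [299. 172.]
grasp [300. 117.]
bodyend [502. 235.]
be1 [359. 289.]
be2 [642. 182.]
nearfinger [313. 190.]
nearfback [350. 241.]
```

```bash
python3 - <<'E'
from plan import *
s=load('side');c=load('top')
cam=np.array([592.4,-374.3,0]);e=.02;xd=np.array([-np.cos(e),np.sin(e),0]);yd=np.array([-np.sin(e),-np.cos(e),0])
W=lambda x,y,z:cam+x*xd+y*yd+np.array([0,0,z])
f=lambda q:((proj(s,q)-[255,240]+.5)*6).round()
for n,q in dict(red_top=(32,0,92),blk_top=(-32,0,92),red_bot_near=(32,6,64),blk_bot_near=(-32,6,64),disc=(0,0,43),hookbot=(0,0,21)).items():print(n,f(W(*q)))
print('top cam: bar', proj(c,W(32,0,92)),proj(c,W(-32,0,92)),'plate',[proj(c,W(*q,8)).round(1) for q in((-52,50),(150,50),(150,-50),(-52,-50))])
o=get_obs();print('tool px top',proj(c,o['tool_pos']))
E
```

```text
red_top [350. 219.]
blk_top [458. 180.]
red_bot_near [353. 265.]
blk_bot_near [461. 227.]
disc [399. 267.]
hookbot [397. 296.]
top cam: bar [358.24587058 188.29095365] [357.86607987 169.1202006 ] plate [array([366.9, 169. ]), array([368.3, 226.4]), array([338.8, 225.8]), array([338.2, 168.7])]
tool px top [361.36021976 212.83758996]
```

```bash
python3 -m pendant '{"dp":[[-0.008,0,0.015],[-0.008,0,0.03],[-0.008,0,0.045],[-0.008,0,0.045]],"rotation":[[0,0,0],[0,0,0],[0,0,0],[0,0,0]]}'
python3 -m pendant '{"dp":[[0,0,0.003],[0,0,0.006],[0,0,0.009],[0,0,0.012],[0,0,0.012]],"rotation":[[0,0,0],[0,0,0],[0,0,0],[0,0,0],[0,0,0]]}' 0.0132; python3 v.py
```

```text
time: 15.1
tool_pos: [483.3, -371.1, 81.7]
tcp_rot: [3.139, -0.003, 3.121]
contact_force: [-0.4, 0.9, -6.2]
grip_width: 13.3
finger_force: 30.0
time: 15.72
tool_pos: [484.2, -372.6, 74.3]
tcp_rot: [-3.14, 0.001, 3.121]
contact_force: [-6.3, 1.8, 11.5]
grip_width: 13.5
finger_force: 15.9
[ 484.19885924 -372.59424324   74.25367131] [-3.13969401e+00  1.00338415e-03  3.12090198e+00] [-6.25116584  1.76676381 11.53840627] 13.523539222118366
```

```bash
python3 - <<'E'
from plan import *
s=snap('side');c=snap('top')
cam=np.array([592.4,-374.3,0]);e=.02;xd=np.array([-np.cos(e),np.sin(e),0]);yd=np.array([-np.sin(e),-np.cos(e),0])
W=lambda x,y,z:cam+x*xd+y*yd+np.array([0,0,z])
k=10;u0,v0=264,265
B=cv2.convertScaleAbs(crop(s,u0,v0,u0+80,v0+58,k),alpha=1.3)
P=lambda p:tuple(int(v) for v in ((proj(s,p)-[u0,v0]+.5)*k))
tz=8;x=118
for z in (tz,tz+26):
    q=[P(W(x+a,b,z)) for a,b in((-33,-33),(-33,33),(33,33),(33,-33))]
    for i in range(4): cv2.line(B,q[i],q[(i+1)%4],(0,0,255),1)
cv2.line(B,P(W(x,0,tz+26)),P(W(x,0,tz+96)),(0,255,0),1)
cv2.line(B,P(W(x-78,0,tz+3)),P(W(x-78,0,tz+25)),(255,0,255),1)
cv2.line(B,P(W(x-78,0,tz+7)),P(W(x-33,0,tz+7)),(255,0,255),1)
cv2.imwrite('pics/g7.png',B)
E
```

```text
(no output)
```

View pics/g7.png

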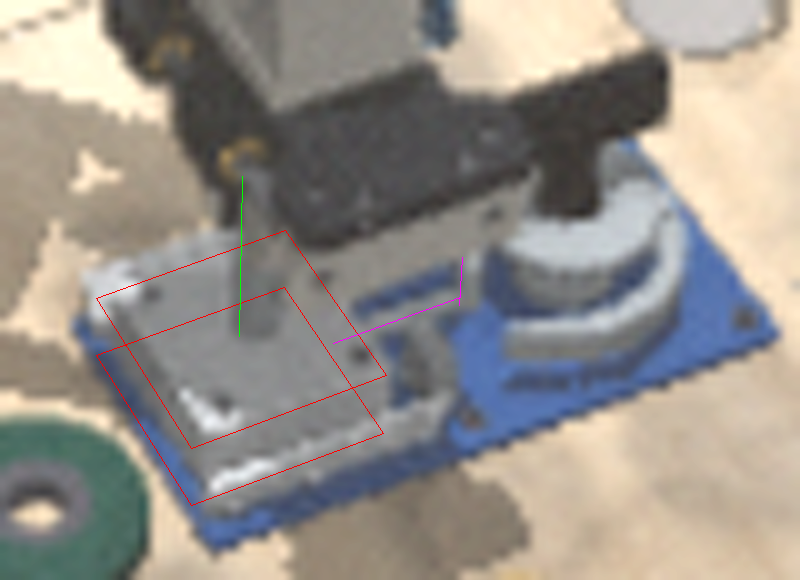

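```bash
python3 -m pendant '{"dp":[[0.003,0,-0.002],[0.006,0,-0.002],[0.006,0,-0.002]],"rotation":[[0,0,0],[0,0,0],[0,0,0]]}'; python3 v.py;python3 -m pendant '{"dp":[[0,0,0.002],[0,0,0.004],[0,0,0.004]],"rotation":[[0,0,0],[0,0,0],[0,0,0]]}';  python3 v.py
```

```text
time: 16.2
tool_pos: [478.2, -371.9, 73.7]
tcp_rot: [3.142, 0.0, 3.121]
contact_force: [-0.1, 0.4, -3.2]
grip_width: 13.1
finger_force: 15.8
[ 478.21400007 -371.94460165   73.66090495] [3.14157977e+00 2.83413063e-04 3.12058759e+00] [-0.13324613  0.40796066 -3.16584602] 13.082909180399811
time: 16.58
tool_pos: [477.6, -372.1, 72.2]
tcp_rot: [-3.141, -0.001, 3.121]
contact_force: [-7.9, 5.6, 16.3]
grip_width: 13.4
finger_force: 16.3
[ 477.60940425 -372.0536812    72.17719704] [-3.14073595e+00 -6.11737276e-04  3.12112228e+00] [-7.93069501  5.60980524 16.32258171] 13.424347697448237
```

```bash
python3 -m pendant '{"dp":[[0,0,-0.002],[0,0,-0.002]],"rotation":[[0,0,0],[0,0,0]]}' 0.0145; python3 -m pendant '{"dp":[[0,0,0],[0,0,0],[0,0,0],[0,0,-0.05],[0,0,-0.1],[0,0,-0.14]],"rotation":[[0,0,0],[0,0,0],[0,0,0],[0,0,0],[0,0,0],[0,0,0]]}' 0.05
python3 - <<'E'
from plan import *
rows([(300,-195,215,3.0)])
E
```

```text
time: 16.82
tool_pos: [478.7, -372.1, 72.1]
tcp_rot: [-3.141, 0.001, 3.121]
contact_force: [0.2, 0.9, 0.3]
grip_width: 14.5
finger_force: 0.1
time: 17.58
tool_pos: [478.5, -372.1, 213.9]
tcp_rot: [-3.14, 0.001, 3.121]
contact_force: [0.4, -0.1, 0.0]
grip_width: 50.1
finger_force: 0.0
{"dp":[[0.034,0.037,-0.0],[0.07,0.073,-0.001],[0.106,0.108,-0.001],[0.144,0.141,-0.001],[0.182,0.173,-0.002]],"rotation":[[-0.001,0.001,0.024],[-0.001,0.001,0.048],[-0.001,0.001,0.073],[-0.001,0.001,0.097],[-0.001,0.001,0.121]]}
```

```bash
python3 -m pendant '{"dp":[[0.034,0.037,0],[0.07,0.073,0],[0.106,0.108,0],[0.144,0.141,0],[0.182,0.173,0],[0.182,0.173,0]],"rotation":[[0,0,0.02],[0,0,0.04],[0,0,0.06],[0,0,0.08],[0,0,0.1],[0,0,0.1]]}'
python3 - <<'E'
from plan import *
s=snap('side');c=snap('top')
cam=np.array([592.4,-374.3,0]);e=.02;xd=np.array([-np.cos(e),np.sin(e),0]);yd=np.array([-np.sin(e),-np.cos(e),0])
W=lambda x,y,z:cam+x*xd+y*yd+np.array([0,0,z])
tz=8;x=118;out=[]
for q,k,(u0,v0,u1,v1) in ((c,8,(330,160,380,235)),(s,7,(264,265,322,330))):
    B=cv2.convertScaleAbs(crop(q,u0,v0,u1,v1,k),alpha=1.2)
    P=lambda p:tuple(int(v) for v in ((proj(q,p)-[u0,v0]+.5)*k))
    h=[P(W(x+a,b,tz+26)) for a,b in((-33,-33),(-33,33),(33,33),(33,-33))]
    for i in range(4): cv2.line(B,h[i],h[(i+1)%4],(0,0,255),1)
    cv2.line(B,P(W(x,0,tz+26)),P(W(x,0,tz+96)),(0,255,0),1)
    cv2.line(B,P(W(x-78,0,tz+3)),P(W(x-78,0,tz+25)),(255,0,255),1)
    out.append(B)
o=np.zeros((600,806,3),np.uint8);o[:600,:400]=out[0];o[:455,400:]=out[1];cv2.imwrite('pics/g8.png',o[:,:800])
E
```

```text
time: 18.32
tool_pos: [297.9, -193.0, 211.8]
tcp_rot: [3.141, -0.001, 3.021]
contact_force: [0.8, -0.3, 0.3]
grip_width: 49.9
finger_force: 0.0
```

View pics/g8.png

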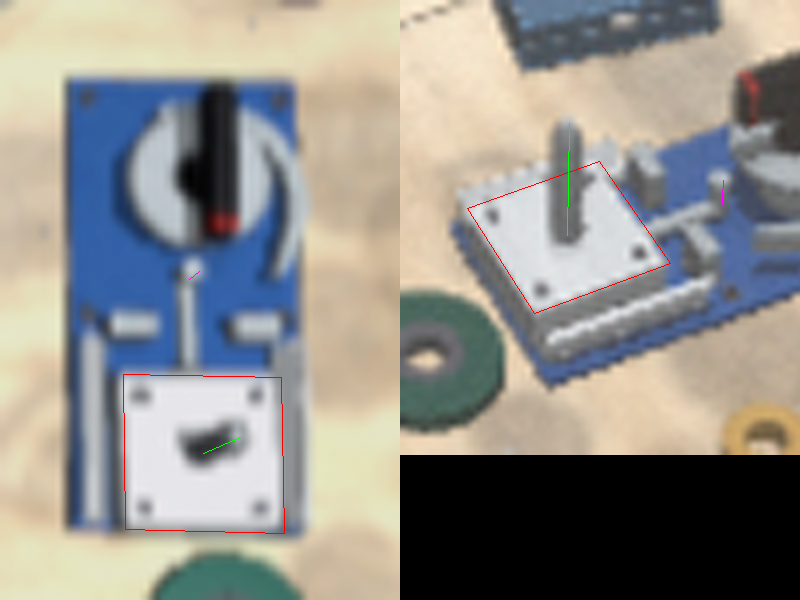

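```bash
python3 - <<'E'
from plan import *
rows([(592.4,-374.3,190,3.12),(592.4,-374.3,62,3.12)])
E
```

```text
{"dp":[[-0.052,-0.024,0.004],[-0.103,-0.048,0.008],[-0.155,-0.072,0.012],[-0.207,-0.096,0.015],[-0.259,-0.119,0.019],[-0.311,-0.142,0.023],[-0.311,-0.142,0.066],[-0.311,-0.142,0.108]],"rotation":[[-0.001,0.002,-0.017],[-0.001,0.002,-0.033],[-0.001,0.002,-0.05],[-0.001,0.002,-0.066],[-0.001,0.002,-0.083],[-0.001,0.002,-0.099],[-0.001,0.002,-0.099],[-0.001,0.002,-0.099]]}
{"dp":[[-0.0,-0.0,0.043]],"rotation":[[0.0,0.0,0.0]]}
```

```bash
python3 -m pendant '{"dp":[[-0.052,-0.024,0.004],[-0.103,-0.048,0.008],[-0.155,-0.072,0.012],[-0.207,-0.096,0.015],[-0.259,-0.119,0.019],[-0.311,-0.142,0.023],[-0.311,-0.142,0.066],[-0.311,-0.142,0.108]],"rotation":[[0,0,-0.017],[0,0,-0.033],[0,0,-0.05],[0,0,-0.066],[0,0,-0.083],[0,0,-0.099],[0,0,-0.099],[0,0,-0.099]]}'
python3 -m pendant '{"dp":[[0,0,0.03],[0,0,0.043],[0,0,0.043],[0,0,0.043]],"rotation":[[0,0,0],[0,0,0],[0,0,0],[0,0,0]]}'; python3 v.py
python3 -m pendant '{"dp":[[0,0,0],[0,0,0],[0,0,0],[0,0,0],[0,0,0]],"rotation":[[0,0,0],[0,0,0],[0,0,0],[0,0,0],[0,0,0]]}' 0.006; python3 v.py
```

```text
time: 19.42
tool_pos: [592.9, -374.6, 100.8]
tcp_rot: [-3.141, 0.0, 3.12]
contact_force: [0.4, -0.8, -0.8]
grip_width: 50.0
finger_force: 0.0
time: 19.92
tool_pos: [592.5, -374.4, 62.3]
tcp_rot: [-3.14, 0.002, 3.12]
contact_force: [0.2, -0.9, 1.0]
grip_width: 50.0
finger_force: 0.0
[ 592.46243349 -374.35132396   62.26364527] [-3.13986737e+00  2.37617779e-03  3.11979730e+00] [ 0.15133434 -0.94530533  1.01119855] 50.014997898825385
time: 20.55
tool_pos: [591.6, -374.2, 61.0]
tcp_rot: [-3.141, 0.001, 3.12]
contact_force: [-0.9, -2.7, -0.2]
grip_width: 15.0
finger_force: 30.0
[ 591.55181351 -374.21586677   60.95157332] [-3.14055219e+00  5.68448744e-04  3.11962214e+00] [-0.91554438 -2.68243824 -0.23852088] 15.048542267369731
```

```bash
python3 -m pendant '{"dp":[[0.001,0,0],[0.001,0,0],[0.001,0,0],[0.001,0,0],[0.001,0,0],[0.001,0,0],[0.001,0,0],[0.001,0,0]],"rotation":[[0,0,0.15],[0,0,0.3],[0,0,0.45],[0,0,0.6],[0,0,0.75],[0,0,0.9],[0,0,1.05],[0,0,1.05]]}'
python3 -c "
from h import *;o=get_obs();print(o['tool_pos'],o['moment'],o['tcp_rot'],o['contact_force'],o['joint_positions'])"
```

```text
time: 21.55
tool_pos: [592.1, -373.3, 61.0]
tcp_rot: [3.139, 0.002, 2.068]
contact_force: [5.3, -0.4, -1.8]
grip_width: 15.0
finger_force: 30.0
[ 592.05390407 -373.30561682   60.96507883] [-0.16139033 -0.86363632  0.05781412] [3.13892430e+00 1.89257133e-03 2.06834778e+00] [ 5.30017421 -0.37849622 -1.83853379] [-0.67272316  0.8063148   1.17530168  0.00187759  1.15719365 -1.17102937]
```

```bash
python3 -m pendant '{"dp":[[0,0,0],[0,0,0],[0,0,0],[0,0,0],[0,0,0],[0,0,0],[0,0,0],[0,0,0]],"rotation":[[0,0,0.15],[0,0,0.3],[0,0,0.45],[0,0,0.6],[0,0,0.75],[0,0,0.9],[0,0,1.05],[0,0,1.05]]}'
python3 -c "
from h import *;o=get_obs();print(o['tool_pos'],o['moment'],o['tcp_rot'],o['contact_force'],o['joint_positions'][5])"
python3 -m pendant '{"dp":[[0,0,0],[0,0,0],[0,0,0],[0,0,0],[0,0,0],[0,0,0],[0,0,0],[0,0,0]],"rotation":[[0,0,0.15],[0,0,0.3],[0,0,0.45],[0,0,0.6],[0,0,0.75],[0,0,0.9],[0,0,1.04],[0,0,1.04]]}'
python3 -c "
from h import *;o=get_obs();print(o['tool_pos'],o['moment'],o['tcp_rot'],o['contact_force'],o['joint_positions'][5])"
```

```text
time: 22.55
tool_pos: [593.1, -373.4, 61.0]
tcp_rot: [3.136, -0.002, 1.019]
contact_force: [9.2, -0.0, -2.7]
grip_width: 14.7
finger_force: 30.0
[ 593.11645899 -373.37971817   61.03224225] [-0.24030095 -1.45670051  0.07810165] [ 3.13636412e+00 -1.89599701e-03  1.01864732e+00] [ 9.19788995 -0.03672727 -2.74340112] -0.12116203085853791
time: 23.55
tool_pos: [592.7, -374.3, 61.1]
tcp_rot: [3.139, -0.005, -0.022]
contact_force: [7.0, -3.8, -1.9]
grip_width: 15.5
finger_force: 29.8
[ 592.65324008 -374.34248042   61.133739  ] [-0.60789012 -1.05545587  0.10764926] [ 3.13924912 -0.00502313 -0.02153532] [ 7.00287038 -3.84292283 -1.90189971] 0.9187128573664578
```

```bash
python3 -m pendant '{"dp":[[0,0,0],[0,0,0],[0,0,0],[0,0,0]],"rotation":[[0,0,0.06],[0,0,0.06],[0,0,0.06],[0,0,0.02]]}'
python3 -m pendant '{"dp":[[0,0,0],[0,0,0],[0,0,0],[0,0,-0.05],[0,0,-0.1],[0,0,-0.14]],"rotation":[[0,0,0],[0,0,0],[0,0,0],[0,0,0],[0,0,0],[0,0,0]]}' 0.05
python3 - <<'E'
from plan import *
rows([(300,-195,205,-0.6)])
E
```

```text
time: 24.05
tool_pos: [592.7, -374.3, 61.2]
tcp_rot: [3.139, -0.005, -0.04]
contact_force: [6.1, -3.8, -4.1]
grip_width: 14.7
finger_force: 30.0
time: 24.8
tool_pos: [590.5, -373.6, 203.1]
tcp_rot: [3.141, -0.001, -0.04]
contact_force: [1.4, -0.4, 0.5]
grip_width: 49.7
finger_force: 0.0
{"dp":[[-0.05,-0.027,-0.0],[-0.1,-0.055,-0.001],[-0.149,-0.082,-0.001],[-0.199,-0.11,-0.002],[-0.248,-0.138,-0.002],[-0.298,-0.167,-0.002]],"rotation":[[0.001,-0.001,0.093],[0.001,-0.001,0.187],[0.0,-0.001,0.28],[0.0,-0.001,0.373],[0.0,-0.001,0.466],[0.0,-0.001,0.56]]}
```

```bash
python3 -m pendant '{"dp":[[-0.05,-0.027,0],[-0.1,-0.055,0],[-0.149,-0.082,0],[-0.199,-0.11,0],[-0.248,-0.138,0],[-0.298,-0.167,0],[-0.298,-0.167,0]],"rotation":[[0,0,0],[0,0,0],[0,0,-0.01],[0,0,-0.02],[0,0,-0.03],[0,0,-0.04],[0,0,-0.04]]}' 0.0918
cat >> h.py <<'E'
HSV['cream']=((10,0,170),(40,70,255))
def hough(c,n,x,y,r=60,s=4):
    """bore/outer circle by edges in the metric view"""
    im=rect(c,TH[n],x-r,x+r,y-r,y+r,s);g=cv2.GaussianBlur(cv2.cvtColor(im,cv2.COLOR_RGB2GRAY),(0,0),4)
    h=cv2.HoughCircles(g,cv2.HOUGH_GRADIENT,1.5,100,param1=60,param2=12,minRadius=int((RAD[n]-3)*s),maxRadius=int((RAD[n]+2)*s))
    return None if h is None else [np.round([x+r-v/s,y+r-u/s,q/s],1).tolist() for u,v,q in h[0][:2]]
E
cat > see.py <<'E'
from plan import *
import sys
c=snap('top')
for n in sys.argv[1:]:
    x,y=SEED[n];print(n,ring(c,n,x,y),hough(c,n,x,y))
E
python3 see.py green cream collar brown red
python3 - <<'E'
from plan import *
c=load('top')
# foot white top face at z=34
im=rect(c,34,425,545,-420,-320,4);h=cv2.cvtColor(im,cv2.COLOR_RGB2HSV)
m=cv2.inRange(h,(0,0,185),(180,40,255));m=cv2.morphologyEx(m,cv2.MORPH_OPEN,np.ones((9,9)))
k,l,st,ce=cv2.connectedComponentsWithStats(m);i=1+np.argmax(st[1:,4])
(u,v),wh,t=cv2.minAreaRect(np.argwhere(l==i)[:,::-1].astype(np.float32));print('foot',545-v/4,-320-u/4,np.array(wh)/4,t)
E
```

```text
time: 25.68
tool_pos: [296.4, -192.0, 200.5]
tcp_rot: [-3.14, 0.002, -0.001]
contact_force: [0.6, -0.4, -0.1]
grip_width: 92.0
finger_force: 0.0
green [ 399.4 -383.9   64.9   66.8 3450.5] [[398.6000061035156, -382.29998779296875, 35.400001525878906]]
cream [  406.3  -271.7   121.6   167.  15824.9] None
collar [ 505.9 -489.7   34.6   37.8 1038.4] None
brown [ 386.5  155.1   57.3   59.2 2699.6] [[384.29998779296875, 154.1999969482422, 31.899999618530273], [400.79998779296875, 94.9000015258789, 30.700000762939453]]
red [ 468.5  406.6   43.    46.4 1590.8] [[468.8999938964844, 401.29998779296875, 20.299999237060547], [487.29998779296875, 362.70001220703125, 23.399999618530273]]
foot 491.03856658935547 -369.34295654296875 [60.73294067 59.68352509] 1.9091525077819824
```

```bash
python3 - <<'E'
from plan import *
rows([(400,-386,100,0),(400,-386,6,0)])
E
```

```text
{"dp":[[0.025,0.034,0.02],[0.048,0.071,0.041],[0.068,0.109,0.061],[0.086,0.15,0.081],[0.101,0.192,0.101],[0.101,0.192,0.148],[0.101,0.192,0.195]],"rotation":[[0.001,-0.001,-0.0],[0.001,-0.001,-0.0],[0.001,-0.001,-0.001],[0.001,-0.001,-0.001],[0.001,-0.001,-0.001],[0.001,-0.001,-0.001],[0.001,-0.001,-0.001]]}
```

```bash
python3 -m pendant '{"dp":[[0.025,0.034,0.02],[0.048,0.071,0.041],[0.068,0.109,0.061],[0.086,0.15,0.081],[0.101,0.192,0.101],[0.101,0.192,0.148],[0.101,0.192,0.185],[0.101,0.192,0.195]],"rotation":[[0,0,0],[0,0,0],[0,0,0],[0,0,0],[0,0,0],[0,0,0],[0,0,0],[0,0,0]]}'
python3 -m pendant '{"dp":[[0,0,0],[0,0,0],[0,0,0],[0,0,0],[0,0,0],[0,0,0]],"rotation":[[0,0,0],[0,0,0],[0,0,0],[0,0,0],[0,0,0],[0,0,0]]}' 0.06; python3 v.py
```

```text
time: 26.72
tool_pos: [400.2, -386.2, 2.9]
tcp_rot: [-3.138, 0.002, -0.0]
contact_force: [0.5, 0.4, -0.4]
grip_width: 91.6
finger_force: 0.0
time: 27.48
tool_pos: [401.2, -387.5, 7.2]
tcp_rot: [3.139, -0.002, -0.0]
contact_force: [-0.4, 1.4, 7.1]
grip_width: 67.9
finger_force: 30.0
[ 401.17323001 -387.51444848    7.21256286] [ 3.13936910e+00 -2.05164612e-03 -3.08626793e-04] [-0.40128963  1.38377743  7.09433054] 67.92681806200646
```

```bash
python3 -m pendant '{"dp":[[0,0,-0.03],[0,0,-0.08],[0,0,-0.13],[0.045,-0.008,-0.13],[0.092,-0.015,-0.13],[0.092,-0.015,-0.13],[0.092,-0.015,-0.13]],"rotation":[[0,0,0],[0,0,0],[0,0,0],[0,0,0],[0,0,0],[0,0,0],[0,0,0]]}';python3 v.py
python3 - <<'E'
from plan import *
s=snap('side')
n='green';o=get_obs();p=o['tool_pos']
u0,v0=255,235
B=crop(s,u0,v0,u0+80,v0+75,8)
P=lambda p:tuple(int(v) for v in ((proj(s,p)-[u0,v0]+.5)*8))
t=np.linspace(0,2*np.pi,40)
for z,col in((p[2]-6,(0,0,255)),(p[2]+6,(255,0,255))):
  cv2.polylines(B,[np.array([P((p[0]+35*np.cos(a),p[1]+35*np.sin(a),z)) for a in t])],True,col,1)
cv2.drawMarker(B,P((492.4,-372.3,104)),(0,255,255),0,14,1)
cv2.line(B,P((492.4,-372.3,34)),P((492.4,-372.3,104)),(0,255,0),1)
cv2.imwrite('pics/g9.png',B)
E
```

```text
time: 28.35
tool_pos: [491.8, -371.4, 135.4]
tcp_rot: [-3.141, 0.001, 0.0]
contact_force: [1.0, 0.2, -1.2]
grip_width: 68.0
finger_force: 30.0
[ 491.8067069  -371.39787698  135.40557909] [-3.14099880e+00  1.06504621e-03  3.41469612e-04] [ 1.02166189  0.18171287 -1.17481388] 68.03512228447886
```

View pics/g9.png

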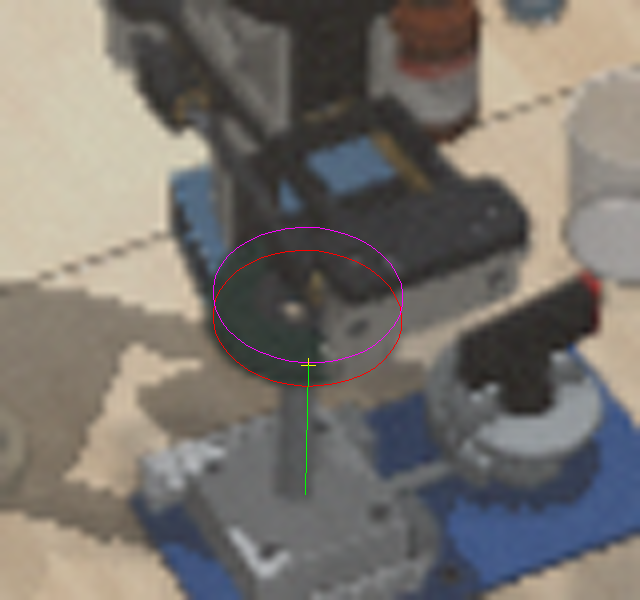

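```bash
python3 -m pendant '{"dp":[[0,0,0.02],[0,0,0.035],[0,0,0.05],[0,0,0.05]],"rotation":[[0,0,0],[0,0,0],[0,0,0],[0,0,0]]}';python3 v.py;python3 -m pendant '{"dp":[[0,0,0.01],[0,0,0.02],[0,0,0.03],[0,0,0.04],[0,0,0.04]],"rotation":[[0,0,0],[0,0,0],[0,0,0],[0,0,0],[0,0,0]]}'; python3 v.py
```

```text
time: 28.9
tool_pos: [491.9, -371.1, 84.2]
tcp_rot: [-3.14, 0.002, -0.0]
contact_force: [2.2, 1.5, -1.5]
grip_width: 67.9
finger_force: 30.0
[ 491.88389112 -371.12335921   84.23494203] [-3.13955961e+00  1.51810726e-03 -4.07489508e-04] [ 2.2094984   1.53717545 -1.53495825] 67.92566558928681
time: 29.52
tool_pos: [492.0, -371.4, 44.4]
tcp_rot: [-3.14, 0.001, -0.0]
contact_force: [1.6, 3.1, -2.2]
grip_width: 68.1
finger_force: 30.0
[ 492.02869421 -371.38883245   44.36325371] [-3.14028776e+00  1.22748134e-03 -2.35831375e-04] [ 1.55374093  3.0949546  -2.21324312] 68.09698977534032
```

```bash
python3 -m pendant '{"dp":[[0,0,0],[0,0,0],[0,0,0],[0,0,-0.045],[0,0,-0.1],[0,0,-0.15]],"rotation":[[0,0,0],[0,0,0],[0,0,0],[0,0,0],[0,0,0],[0,0,0]]}' 0.09
python3 - <<'E'
from plan import *
rows([(320,-190,195,0),(340,-70,195,0),(340,50,195,0),(387,153,100,0)])
E
```

```text
time: 30.28
tool_pos: [492.3, -372.0, 197.9]
tcp_rot: [3.141, -0.001, -0.0]
contact_force: [0.2, -0.2, 0.4]
grip_width: 89.8
finger_force: 0.0
{"dp":[[-0.032,-0.04,0.001],[-0.065,-0.078,0.001],[-0.099,-0.114,0.002],[-0.135,-0.149,0.002],[-0.172,-0.182,0.003],[-0.161,-0.222,0.003],[-0.154,-0.262,0.003],[-0.152,-0.302,0.003]],"rotation":[[0.001,-0.001,-0.0],[0.001,-0.001,-0.0],[0.001,-0.001,-0.0],[0.001,-0.001,-0.0],[0.001,-0.001,-0.0],[0.001,-0.001,-0.0],[0.001,-0.001,-0.0],[0.001,-0.001,-0.0]]}
{"dp":[[0.005,-0.04,-0.0],[0.005,-0.08,-0.0],[0.0,-0.12,-0.0],[0.019,-0.151,0.032],[0.035,-0.186,0.063],[0.047,-0.223,0.095]],"rotation":[[0.0,0.0,0.0],[0.0,0.0,0.0],[0.0,0.0,0.0],[0.0,0.0,0.0],[0.0,0.0,0.0],[0.0,0.0,0.0]]}
```

```bash
python3 -m pendant '{"dp":[[-0.032,-0.04,0],[-0.065,-0.078,0],[-0.099,-0.114,0],[-0.135,-0.149,0],[-0.172,-0.182,0],[-0.161,-0.222,0],[-0.154,-0.262,0],[-0.152,-0.302,0]],"rotation":[[0,0,0],[0,0,0],[0,0,0],[0,0,0],[0,0,0],[0,0,0],[0,0,0],[0,0,0]]}'
python3 -m pendant '{"dp":[[0.005,-0.04,0],[0.005,-0.08,0],[0,-0.12,0],[0.019,-0.151,0],[0.019,-0.151,0]],"rotation":[[0,0,0],[0,0,0],[0,0,0],[0,0,0],[0,0,0]]}'
python3 see.py green brown red collar
python3 - <<'E'
from plan import *
c=load('top')
SEED['green']=(491,-370);TH['green']=46
print('green on post',ring(c,'green',491,-370))
rows([(387,153,100,0),(387,153,5,0)])
E
```

```text
time: 31.28
tool_pos: [340.7, -68.8, 196.2]
tcp_rot: [3.141, -0.002, -0.001]
contact_force: [-0.2, -0.7, 0.2]
grip_width: 90.1
finger_force: 0.0
time: 31.9
tool_pos: [360.3, 82.7, 196.1]
tcp_rot: [-3.142, -0.002, 0.003]
contact_force: [-0.0, -0.3, -0.1]
grip_width: 90.0
finger_force: 0.0
green [ 463.7 -375.5   10.1   47.2  325.4] None
brown [428.7 157.3   3.9   7.7  24.1] None
red [ 468.6  406.6   43.    46.4 1590.5] [[471.20001220703125, 402.79998779296875, 20.5], [486.20001220703125, 364.20001220703125, 21.799999237060547]]
collar [ 505.9 -489.7   34.7   37.7 1037.9] None
green on post [ 490.3 -368.9   68.3   69.2 3783.9]
{"dp":[[0.011,-0.022,0.032],[0.02,-0.046,0.064],[0.027,-0.071,0.096],[0.027,-0.071,0.143],[0.027,-0.071,0.191]],"rotation":[[0.0,-0.001,0.001],[0.0,-0.001,0.001],[0.0,-0.001,0.002],[0.0,-0.001,0.002],[0.0,-0.001,0.002]]}
```

```bash
python3 -m pendant '{"dp":[[0.011,-0.022,0.032],[0.02,-0.046,0.064],[0.027,-0.071,0.096],[0.027,-0.071,0.143],[0.027,-0.071,0.18],[0.027,-0.071,0.191],[0.027,-0.071,0.191]],"rotation":[[0,0,0],[0,0,0],[0,0,0],[0,0,0],[0,0,0],[0,0,0],[0,0,0]]}'
python3 -m pendant '{"dp":[[0,0,0],[0,0,0],[0,0,0],[0,0,0],[0,0,0],[0,0,0],[0,0,0]],"rotation":[[0,0,0],[0,0,0],[0,0,0],[0,0,0],[0,0,0],[0,0,0],[0,0,0]]}' 0.05
python3 v.py
```

```text
time: 32.83
tool_pos: [386.6, 151.7, 4.9]
tcp_rot: [3.141, 0.001, -0.001]
contact_force: [0.1, 0.3, 0.0]
grip_width: 89.8
finger_force: 0.0
time: 33.7
tool_pos: [386.8, 152.3, 5.1]
tcp_rot: [-3.142, -0.001, -0.0]
contact_force: [-0.7, -1.3, 6.4]
grip_width: 54.7
finger_force: 28.7
[386.76485857 152.29218779   5.08702033] [-3.14152044e+00 -6.83952851e-04 -7.71969008e-05] [-0.70989872 -1.32407336  6.39191704] 54.695091413774826
```

```bash
python3 - <<'E'
from plan import *
s=snap('side');c=snap('top')
for n,q in(('side',s),('top',c)):
    m=cv2.inRange(cv2.cvtColor(q['pixels'],cv2.COLOR_RGB2HSV),*HSV['brown'])
    p=proj(q,(387,153,6));x,y=int(p[0]),int(p[1]);print(n,p)
    for r in range(y-12,y+12): print(''.join('#' if v else '.' for v in m[r,x-18:x+19]))
E
```

```text
side [202.95920575 218.30258164]
.....................................
....................................#
..........#........................#.
.....................................
.....#....#..........................
.............#.......................
.....................................
.....................................
.....................................
.....................................
.......#......#.....................#
...........................####......
..........................#####....#.
.........................######......
.........................#####.......
............#..#.........####........
.................#.......##.#..#.....
......................##...........##
..........#.....#.....#..............
.....................................
.....................................
.....................................
.....................................
..............#......................
top [202.83288827 241.72378773]
..................#####..............
...................######............
...................####.......#......
....................###..............
.....................................
.....................................
........................#............
.....................................
..........................#.#........
....................#................
.....................................
.....................................
.....................##..............
.....................##..............
....................###..............
....................##...............
....................###..............
...................#..#..............
.....................................
.....................................
.....................................
.....................................
.....................................
........................#....#.......
```

```bash
python3 -m pendant '{"dp":[[0,0,0],[0,0,0],[0,0,0],[0,0,0],[-0.02,0.03,-0.05],[-0.03,0.08,-0.1],[-0.04,0.13,-0.15],[-0.04,0.18,-0.19]],"rotation":[[0,0,0],[0,0,0],[0,0,0],[0,0,0],[0,0,0],[0,0,0],[0,0,0],[0,0,0]]}' 0.09
python3 - <<'E'
from plan import *
print(get_obs()['tool_pos'])
c=snap('top');s=snap('side')
print(ring(c,'brown',386,154),ring(s,'brown',386,152))
for n,q in(('side',s),('top',c)):
    m=cv2.inRange(cv2.cvtColor(q['pixels'],cv2.COLOR_RGB2HSV),*HSV['brown'])
    p=proj(q,(387,153,6));x,y=int(p[0]),int(p[1]);print(n,p)
    for r in range(y-14,y+14): print(''.join('#' if v else '.' for v in m[r,x-25:x+26]))
E
```

```text
time: 34.8
tool_pos: [346.4, -14.1, 184.0]
tcp_rot: [3.142, -0.001, 0.001]
contact_force: [1.0, -0.9, -0.9]
grip_width: 90.2
finger_force: 0.0
[346.36125527 -14.08759438 183.98630568]
[ 409.6  160.    37.1   52.6 1363. ] [ 399.7  145.7   57.9   69.2 3443.5]
side [202.95920575 218.30258164]
...................................................
...................................................
...................................................
.......................#...................##......
.................................................#.
..................................................#
...................................................
.............................#.....................
..........................###...............#......
.........................####......................
........................###.........##........##...
.......................###........####.............
......................####........####.............
......................####........####.............
......................#####.....######.............
.......................######
[... 1434 characters left out ...]
........................
....................##.............................
.....................#.............................
...................................................
...................................................
...................................................
...................................................
...................................................
...................................................
...................................................
...................................................
...................................................
...................................................
...................................................
```

```bash
python3 -m pendant '{"dp":[[0,0.05,0],[0,0.09,0],[0,0.09,0]],"rotation":[[0,0,0],[0,0,0],[0,0,0]]}'
python3 - <<'E'
from plan import *
c=snap('top');s=snap('side')
print(ring(c,'brown',403,150),ring(s,'brown',400,146),hough(c,'brown',403,150))
print('initial ring top 386.5,155.1; side 383.1,150.6')
E
```

```text
time: 35.28
tool_pos: [347.0, -104.3, 181.8]
tcp_rot: [-3.141, 0.001, -0.004]
contact_force: [-0.0, 1.5, -0.2]
grip_width: 89.9
finger_force: 0.0
[ 404.3  151.9   57.3   59.4 2712.2] [ 386.9  147.5   30.9   70.6 1635.4] [[406.6000061035156, 151.6999969482422, 30.899999618530273], [418.8999938964844, 90.5999984741211, 31.5]]
initial ring top 386.5,155.1; side 383.1,150.6
```

```bash
python3 - <<'E'
from plan import *
rows([(345,60,185,0),(405.5,150.5,100,0),(405.5,150.5,5,0)])
E
```

```text
{"dp":[[0.008,-0.055,-0.001],[0.007,-0.109,-0.002],[-0.002,-0.162,-0.003],[0.021,-0.19,0.025],[0.041,-0.22,0.054],[0.059,-0.253,0.082],[0.059,-0.253,0.13],[0.059,-0.253,0.177]],"rotation":[[-0.001,0.001,-0.0],[-0.001,0.001,-0.001],[-0.001,0.001,-0.001],[-0.001,0.001,-0.001],[-0.001,0.001,-0.001],[-0.001,0.001,-0.001],[-0.001,0.001,-0.001],[-0.001,0.001,-0.001]]}
```

```bash
python3 -m pendant '{"dp":[[0.008,-0.055,0],[0.007,-0.109,0],[-0.002,-0.162,0],[0.021,-0.19,0.025],[0.041,-0.22,0.054],[0.059,-0.254,0.082],[0.059,-0.254,0.13],[0.059,-0.254,0.17]],"rotation":[[0,0,0],[0,0,0],[0,0,0],[0,0,0],[0,0,0],[0,0,0],[0,0,0],[0,0,0]]}'
python3 -m pendant '{"dp":[[0,0,0.007],[0,0,0.007],[0,0,0.007]],"rotation":[[0,0,0],[0,0,0],[0,0,0]]}'
python3 v.py
python3 -m pendant '{"dp":[[0,0,0],[0,0,0],[0,0,0],[0,0,0],[0,0,0],[0,0,0],[0,0,0]],"rotation":[[0,0,0],[0,0,0],[0,0,0],[0,0,0],[0,0,0],[0,0,0],[0,0,0]]}' 0.05
python3 v.py
```

```text
time: 36.38
tool_pos: [404.6, 152.8, 10.7]
tcp_rot: [-3.142, 0.001, 0.003]
contact_force: [0.9, -1.4, -0.1]
grip_width: 89.9
finger_force: 0.0
time: 36.75
tool_pos: [407.0, 151.4, 6.8]
tcp_rot: [-3.141, -0.003, 0.0]
contact_force: [-0.3, 0.1, -0.6]
grip_width: 90.0
finger_force: 0.0
[407.03821456 151.36707651   6.81305237] [-3.14095452e+00 -2.77192303e-03  9.93576346e-06] [-0.31865428  0.14461308 -0.57617982] 89.97650193903966
time: 37.62
tool_pos: [406.3, 150.9, 5.7]
tcp_rot: [-3.142, -0.0, -0.0]
contact_force: [-0.2, -0.4, 5.8]
grip_width: 60.9
finger_force: 30.0
[406.31012598 150.9056236    5.6599606 ] [-3.14150468e+00 -4.76919496e-04 -2.02946679e-04] [-0.1952842  -0.41289084  5.84385855] 60.870092992652374
```

```bash
python3 -m pendant '{"dp":[[0,0,-0.05],[0,0,-0.1],[0,0,-0.15]],"rotation":[[0,0,0],[0,0,0],[0,0,0]]}';python3 - <<'E'
from plan import *
rows([(340,50,165,0),(340,-70,165,0),(320,-190,165,0),(492.6,-371.2,160,0)])
E
```

```text
time: 38.0
tool_pos: [405.6, 150.8, 156.6]
tcp_rot: [3.142, 0.001, -0.0]
contact_force: [1.1, 0.7, -1.2]
grip_width: 61.3
finger_force: 30.0
{"dp":[[-0.019,0.037,-0.003],[-0.041,0.071,-0.006],[-0.066,0.101,-0.008],[-0.061,0.141,-0.008],[-0.061,0.181,-0.008],[-0.066,0.221,-0.008],[-0.067,0.261,-0.008],[-0.074,0.301,-0.008]],"rotation":[[0.0,0.001,-0.0],[0.0,0.001,-0.0],[0.0,0.001,-0.0],[0.0,0.001,-0.0],[0.0,0.001,-0.0],[0.0,0.001,-0.0],[0.0,0.001,-0.0],[0.0,0.001,-0.0]]}
{"dp":[[-0.011,0.04,0.0],[0.026,0.073,0.001],[0.062,0.108,0.002],[0.096,0.144,0.003],[0.129,0.182,0.004],[0.161,0.221,0.005]],"rotation":[[0.0,0.0,0.0],[0.0,0.0,0.0],[0.0,0.0,0.0],[0.0,0.0,0.0],[0.0,0.0,0.0],[0.0,0.0,0.0]]}
```

```bash
python3 -m pendant '{"dp":[[-0.019,0.037,-0.003],[-0.041,0.071,-0.006],[-0.066,0.101,-0.008],[-0.061,0.141,-0.008],[-0.061,0.181,-0.008],[-0.066,0.221,-0.008],[-0.067,0.261,-0.008],[-0.074,0.301,-0.008]],"rotation":[[0,0,0],[0,0,0],[0,0,0],[0,0,0],[0,0,0],[0,0,0],[0,0,0],[0,0,0]]}'
python3 -m pendant '{"dp":[[-0.011,0.04,0],[0.026,0.073,0],[0.062,0.108,0],[0.096,0.144,0],[0.129,0.182,0],[0.161,0.221,0.02],[0.161,0.221,0.03],[0.161,0.221,0.03]],"rotation":[[0,0,0],[0,0,0],[0,0,0],[0,0,0],[0,0,0],[0,0,0],[0,0,0],[0,0,0]]}'
python3 v.py
```

```text
time: 39.0
tool_pos: [331.8, -151.3, 163.2]
tcp_rot: [-3.141, -0.0, -0.0]
contact_force: [1.3, 0.3, -0.5]
grip_width: 60.8
finger_force: 30.0
time: 40.0
tool_pos: [491.9, -370.0, 131.6]
tcp_rot: [-3.138, 0.003, -0.0]
contact_force: [0.9, 0.3, -1.2]
grip_width: 61.0
finger_force: 30.0
[ 491.94141851 -370.01315407  131.55583851] [-3.13839834e+00  3.05631775e-03 -2.69073888e-04] [ 0.93156344  0.31738456 -1.21590433] 61.03901685350923
```

```bash
python3 -m pendant '{"dp":[[0.001,0.001,0.015],[0.001,0.001,0.03],[0.001,0.001,0.045],[0.001,0.001,0.06],[0.001,0.001,0.07],[0.001,0.001,0.076],[0.001,0.001,0.076]],"rotation":[[0,0,0],[0,0,0],[0,0,0],[0,0,0],[0,0,0],[0,0,0],[0,0,0]]}'
python3 v.py
```

```text
time: 40.88
tool_pos: [493.9, -371.9, 56.9]
tcp_rot: [-3.141, 0.001, -0.0]
contact_force: [0.3, 1.8, -0.8]
grip_width: 61.0
finger_force: 30.0
[ 493.89684999 -371.85731812   56.93779157] [-3.14081113e+00  5.02759743e-04 -1.94839977e-04] [ 0.28886194  1.80106486 -0.80264841] 61.02455531043843
```

```bash
python3 -m pendant '{"dp":[[0,0,0],[0,0,0],[0,0,0],[0,0,-0.045],[0,0,-0.1],[-0.03,-0.04,-0.12],[-0.07,-0.08,-0.12],[-0.11,-0.12,-0.12]],"rotation":[[0,0,0],[0,0,0],[0,0,0],[0,0,0],[0,0,0],[0,0,0],[0,0,0],[0,0,0]]}' 0.09
python3 -m pendant '{"dp":[[-0.03,-0.05,0],[-0.04,-0.1,0],[-0.04,-0.15,0],[-0.04,-0.19,0],[-0.04,-0.19,0]],"rotation":[[0,0,0],[0,0,0],[0,0,0],[0,0,0],[0,0,0]]}'
cat >> h.py <<'E'
def core(c,n,x,y,r=45,s=4,z=None):
    """dark grey core ring"""
    im=rect(c,TH[n] if z is None else z,x-r,x+r,y-r,y+r,s);h=cv2.cvtColor(im,cv2.COLOR_RGB2HSV)
    m=cv2.inRange(h,(0,0,30),(180,75,150));m=cv2.morphologyEx(m,cv2.MORPH_OPEN,np.ones((5,5)))
    k,l,st,ce=cv2.connectedComponentsWithStats(m)
    out=[]
    for i in range(1,k):
        if st[i,4]>60*s*s:
            cs,_=cv2.findContours((l==i).astype(np.uint8),0,1);(u,v),q=cv2.minEnclosingCircle(max(cs,key=cv2.contourArea))
            out.append(np.round([x+r-v/s,y+r-u/s,q/s],1).tolist())
    return out
E
python3 see.py collar red
python3 - <<'E'
from plan import *
c=load('top');s=snap('side')
print('cream',core(c,'cream',394,-270),core(s,'cream',391,-274));print('red core',core(c,'red',468,406),'brown on post',core(c,'brown',491,-369,z=58),)
TH['brown']=58;print(ring(c,'brown',491,-369),ring(c,'green',491,-369))
E
```

```text
time: 41.88
tool_pos: [383.0, -251.0, 177.9]
tcp_rot: [3.141, -0.001, -0.0]
contact_force: [0.2, -0.5, 0.5]
grip_width: 90.1
finger_force: 0.0
time: 42.5
tool_pos: [343.8, -60.2, 177.8]
tcp_rot: [3.142, -0.001, 0.004]
contact_force: [-0.3, 0.1, -0.3]
grip_width: 90.1
finger_force: 0.0
collar [ 505.9 -489.7   34.6   37.7 1038. ] None
red [ 468.5  406.6   43.    46.4 1586.9] [[488.3999938964844, 362.29998779296875, 23.899999618530273]]
cream [[394.3, -269.0, 17.5]] [[388.4, -281.5, 27.2], [392.6, -269.3, 17.3]]
red core [[469.1, 408.8, 15.8]] brown on post [[491.1, -367.4, 62.4], [491.6, -369.9, 18.7]]
[ 491.7 -369.3   58.6   60.9 2851.1] [ 494.  -377.9   68.2   71.  1596.2]
```

```bash
python3 - <<'E'
from plan import *
rows([(395.3,-271,90,0),(395.3,-271,5,0)])
E
```

```text
{"dp":[[0.018,0.036,0.018],[0.033,0.075,0.035],[0.044,0.117,0.053],[0.05,0.162,0.07],[0.051,0.209,0.088],[0.05,0.209,0.131],[0.05,0.209,0.173]],"rotation":[[0.001,-0.001,0.0],[0.001,-0.001,0.0],[0.001,-0.001,0.001],[0.001,-0.001,0.001],[0.001,-0.001,0.001],[0.001,-0.001,0.001],[0.001,-0.001,0.001]]}
```

```bash
python3 -m pendant '{"dp":[[0.018,0.036,0.018],[0.033,0.075,0.035],[0.044,0.117,0.053],[0.05,0.162,0.07],[0.051,0.211,0.088],[0.051,0.211,0.131],[0.051,0.211,0.165],[0.051,0.211,0.172]],"rotation":[[0,0,0],[0,0,0],[0,0,0],[0,0,0],[0,0,0],[0,0,0],[0,0,0],[0,0,0]]}'
python3 -m pendant '{"dp":[[0,0,0],[0,0,0],[0,0,0],[0,0,0],[0,0,0],[0,0,0],[0,0,0],[0,0,0]],"rotation":[[0,0,0],[0,0,0],[0,0,0],[0,0,0],[0,0,0],[0,0,0],[0,0,0],[0,0,0]]}' 0.042
python3 v.py
```

```text
time: 43.6
tool_pos: [393.5, -273.5, 3.4]
tcp_rot: [-3.139, 0.003, -0.002]
contact_force: [0.2, -0.2, 1.0]
grip_width: 90.3
finger_force: 0.0
time: 44.6
tool_pos: [395.4, -273.3, 6.1]
tcp_rot: [3.141, -0.001, -0.0]
contact_force: [-0.2, 1.4, 5.5]
grip_width: 52.6
finger_force: 30.0
[ 395.4084371  -273.2573465     6.06943244] [ 3.14090595e+00 -9.39279416e-04 -7.39134041e-05] [-0.15003597  1.35240236  5.48262038] 52.600076717229136
```

```bash
python3 -m pendant '{"dp":[[0,0,-0.05],[0,0,-0.1],[0,0,-0.13],[0.03,0.03,-0.13],[0.065,0.065,-0.13],[0.098,0.097,-0.13],[0.098,0.097,-0.13],[0.098,0.097,-0.13]],"rotation":[[0,0,0],[0,0,0],[0,0,0],[0,0,0],[0,0,0],[0,0,0],[0,0,0],[0,0,0]]}'
python3 v.py
```

```text
time: 45.6
tool_pos: [492.2, -369.2, 134.7]
tcp_rot: [-3.14, 0.002, -0.0]
contact_force: [-0.1, -0.4, -1.1]
grip_width: 52.9
finger_force: 30.0
[ 492.23295485 -369.21752224  134.67092413] [-3.13996709e+00  1.56007435e-03 -3.70031520e-05] [-0.14520998 -0.40328614 -1.0964106 ] 52.870695350344505
```

```bash
python3 -m pendant '{"dp":[[0.001,0.002,0.01],[0.001,0.002,0.022],[0.001,0.002,0.036],[0.001,0.002,0.05],[0.001,0.002,0.066],[0.001,0.002,0.066]],"rotation":[[0,0,0],[0,0,0],[0,0,0],[0,0,0],[0,0,0],[0,0,0]]}'
python3 v.py
python3 -m pendant '{"dp":[[0,0,0],[0,0,0],[0,0,0],[0,0,-0.045],[0,0,-0.09],[-0.03,-0.04,-0.12],[-0.07,-0.08,-0.12],[-0.11,-0.12,-0.12]],"rotation":[[0,0,0],[0,0,0],[0,0,0],[0,0,0],[0,0,0],[0,0,0],[0,0,0],[0,0,0]]}' 0.075
python3 -m pendant '{"dp":[[-0.03,-0.05,0],[-0.04,-0.1,0],[-0.04,-0.15,0],[-0.04,-0.19,0],[-0.04,-0.19,0]],"rotation":[[0,0,0],[0,0,-0.17],[0,0,-0.34],[0,0,-0.51],[0,0,-0.51]]}'
python3 - <<'E'
from plan import *
c=snap('top')
print(ring(c,'red',468,406),ring(c,'collar',506,-490),core(c,'cream',492,-369,z=70),core(c,'cream',394,-270))
rows([(345,60,190,1.0),(470,404.5,110,1.571),(470,404.5,5,1.571)])
E
```

```text
time: 46.35
tool_pos: [493.3, -371.4, 67.5]
tcp_rot: [-3.139, 0.002, -0.0]
contact_force: [-0.1, 0.9, -0.7]
grip_width: 52.6
finger_force: 30.0
[ 493.27707151 -371.4199014    67.46935316] [-3.13939338e+00  2.29778191e-03 -1.37683608e-04] [-0.05986668  0.89702363 -0.74082176] 52.57487438336394
time: 47.35
tool_pos: [383.0, -251.0, 190.1]
tcp_rot: [3.14, -0.002, -0.0]
contact_force: [0.4, -0.6, 0.9]
grip_width: 74.9
finger_force: 0.0
time: 47.98
tool_pos: [343.9, -60.2, 189.9]
tcp_rot: [3.141, -0.001, 0.515]
contact_force: [0.4, -0.1, -0.1]
grip_width: 75.0
finger_force: 0.0
[ 468.5  406.6   43.1   46.4 1592.4] [ 505.9 -489.7   34.6   37.8 1041.5] [[493.8, -365.9, 60.2], [491.9, -370.0, 17.5]] []
{"dp":[[0.024,-0.033,-0.0],[0.044,-0.068,-0.0],[0.06,-0.106,-0.0],[0.1,-0.119,0.01],[0.139,-0.137,0.02],[0.177,-0.16,0.03],[0.214,-0.188,0.04],[0.249,-0.221,0.05]],"rotation":[[0.002,-0.001,-0.163],[0.002,-0.001,-0.326],[0.002,-0.001,-0.488],[0.002,-0.001,-0.56],[0.002,-0.001,-0.631],[0.002,-0.0,-0.703],[0.002,-0.0,-0.774],[0.002,-0.0,-0.845]]}
{"dp":[[0.049,-0.0,0.01],[0.1,-0.005,0.02],[0.152,-0.016,0.03],[0.152,-0.016,0.083],[0.152,-0.016,0.135]],"rotation":[[0.0,0.0,-0.071],[0.0,0.0,-0.143],[0.0,0.0,-0.214],[0.0,0.0,-0.214],[0.0,0.0,-0.214]]}
```

```bash
python3 -m pendant '{"dp":[[0.024,-0.033,0],[0.044,-0.068,0],[0.06,-0.106,0],[0.1,-0.119,0.01],[0.139,-0.137,0.02],[0.177,-0.16,0.03],[0.214,-0.188,0.04],[0.249,-0.221,0.05]],"rotation":[[0,0,-0.163],[0,0,-0.326],[0,0,-0.488],[0,0,-0.56],[0,0,-0.631],[0,0,-0.703],[0,0,-0.774],[0,0,-0.845]]}'
python3 -m pendant '{"dp":[[0.049,0,0.01],[0.1,-0.005,0.02],[0.152,-0.016,0.03],[0.152,-0.016,0.08],[0.152,-0.016,0.1],[0.152,-0.016,0.1]],"rotation":[[0,0,-0.071],[0,0,-0.143],[0,0,-0.214],[0,0,-0.214],[0,0,-0.214],[0,0,-0.214]]}'
python3 v.py
```

```text
time: 49.02
tool_pos: [455.6, 252.6, 139.0]
tcp_rot: [3.14, -0.0, 1.354]
contact_force: [-0.6, 0.1, 0.5]
grip_width: 75.4
finger_force: 0.0
time: 49.78
tool_pos: [470.7, 402.8, 37.4]
tcp_rot: [-3.139, 0.002, 1.566]
contact_force: [-0.1, -0.2, 0.8]
grip_width: 75.2
finger_force: 0.0
[470.67082399 402.77734747  37.4058865 ] [-3.13867782e+00  2.17885009e-03  1.56647682e+00] [-0.14384061 -0.2201116   0.76502453] 75.18298576680888
```

```bash
python3 -m pendant '{"dp":[[0.002,0,0.02],[0.002,0,0.032],[0.002,0,0.032],[0.002,0,0.032]],"rotation":[[0,0,0],[0,0,0],[0,0,0],[0,0,0]]}'
python3 v.py
python3 -m pendant '{"dp":[[0,0,0],[0,0,0],[0,0,0],[0,0,0],[0,0,0],[0,0,0],[0,0,0]],"rotation":[[0,0,0],[0,0,0],[0,0,0],[0,0,0],[0,0,0],[0,0,0],[0,0,0]]}' 0.034
python3 v.py
```

```text
time: 50.28
tool_pos: [470.8, 406.4, 7.9]
tcp_rot: [3.141, -0.001, 1.569]
contact_force: [0.8, 0.0, -0.6]
grip_width: 74.9
finger_force: 0.0
[470.8498677  406.43338388   7.88515401] [ 3.14083202e+00 -5.53274169e-04  1.56867261e+00] [ 0.75212642  0.04944553 -0.56382554] 74.93074685284552
time: 51.15
tool_pos: [470.6, 406.3, 7.6]
tcp_rot: [3.141, -0.0, 1.569]
contact_force: [-0.9, -0.3, 3.7]
grip_width: 43.5
finger_force: 30.0
[470.56143574 406.3429083    7.63255417] [ 3.14137123e+00 -2.43362960e-04  1.56881549e+00] [-0.87034903 -0.32113101  3.67317682] 43.461220336973746
```

```bash
python3 -m pendant '{"dp":[[0,0,-0.05],[0,0,-0.1],[0,0,-0.15]],"rotation":[[0,0,0],[0,0,0],[0,0,0]]}'
python3 - <<'E'
from plan import *
rows([(342,60,175,0.7),(342,-60,175,0.3),(320,-190,170,0),(494.3,-371.4,145,0)])
E
```

```text
time: 51.52
tool_pos: [470.3, 406.0, 158.6]
tcp_rot: [-3.141, 0.0, 1.569]
contact_force: [0.5, -0.1, -0.6]
grip_width: 44.3
finger_force: 30.0
{"dp":[[-0.053,-0.001,-0.002],[-0.104,-0.007,-0.004],[-0.153,-0.018,-0.006],[-0.199,-0.032,-0.008],[-0.241,-0.051,-0.01],[-0.28,-0.074,-0.012],[-0.315,-0.099,-0.014],[-0.346,-0.128,-0.016]],"rotation":[[-0.0,0.0,0.109],[-0.0,0.0,0.217],[-0.0,0.0,0.326],[-0.0,0.0,0.434],[-0.0,0.0,0.543],[-0.0,0.0,0.652],[-0.0,0.001,0.76],[-0.0,0.001,0.869]]}
{"dp":[[-0.022,0.034,0.0],[-0.048,0.064,0.0],[-0.077,0.092,0.0],[-0.106,0.124,0.002],[-0.14,0.152,0.003],[-0.178,0.177,0.005],[-0.17,0.226,0.01],[-0.165,0.276,0.015]],"rotation":[[0.0,-0.0,0.133],[0.0,-0.0,0.267],[-0.0,-0.0,0.4],[0.0,-0.0,0.5],[0.0,-0.0,0.6],[0.0,-0.0,0.7],[0.0,-0.0,0.7],[0.0,-0.0,0.7]]}
{"dp":[[0.035,0.036,0.005],[0.068,0.074,0.01],[0.1,0.114,0.015]],"rotation":[[0.0,0.0,0.0],[0.0,0.0,0.0],[0.0,0.0,0.0]]}
```

```bash
python3 -m pendant '{"dp":[[-0.053,-0.001,0],[-0.104,-0.007,0],[-0.153,-0.018,0],[-0.199,-0.032,-0.008],[-0.241,-0.051,-0.01],[-0.28,-0.074,-0.012],[-0.315,-0.099,-0.014],[-0.346,-0.128,-0.016]],"rotation":[[0,0,0.109],[0,0,0.217],[0,0,0.326],[0,0,0.434],[0,0,0.543],[0,0,0.652],[0,0,0.76],[0,0,0.869]]}'
python3 -m pendant '{"dp":[[-0.022,0.034,0],[-0.048,0.064,0],[-0.077,0.092,0],[-0.106,0.124,0.002],[-0.14,0.152,0.003],[-0.178,0.177,0.005],[-0.17,0.226,0.01],[-0.165,0.276,0.015]],"rotation":[[0,0,0.133],[0,0,0.267],[0,0,0.4],[0,0,0.5],[0,0,0.6],[0,0,0.7],[0,0,0.7],[0,0,0.7]]}'
python3 -m pendant '{"dp":[[0.035,0.036,0.005],[0.068,0.074,0.01],[0.1,0.114,0.015],[0.1,0.114,0.025],[0.1,0.114,0.025]],"rotation":[[0,0,0],[0,0,0],[0,0,0],[0,0,0],[0,0,0]]}'
python3 v.py
```

```text
time: 52.52
tool_pos: [341.0, 59.4, 173.4]
tcp_rot: [3.141, -0.0, 0.696]
contact_force: [0.5, -0.8, 0.1]
grip_width: 43.8
finger_force: 30.0
time: 53.52
tool_pos: [393.9, -258.5, 158.3]
tcp_rot: [3.141, -0.001, -0.002]
contact_force: [-0.3, -0.4, 0.2]
grip_width: 44.0
finger_force: 30.0
time: 54.15
tool_pos: [492.2, -369.8, 131.7]
tcp_rot: [-3.139, 0.003, -0.0]
contact_force: [-1.1, 0.7, 0.2]
grip_width: 43.9
finger_force: 30.0
[ 492.18489666 -369.76731882  131.66986746] [-3.13861884e+00  2.90671180e-03 -2.29728006e-04] [-1.12553765  0.72522213  0.19776502] 43.90867876764711
```

```bash
python3 -m pendant '{"dp":[[0.002,0.001,0.008],[0.002,0.001,0.018],[0.002,0.001,0.03],[0.002,0.001,0.042],[0.002,0.001,0.049],[0.002,0.001,0.049]],"rotation":[[0,0,0],[0,0,0],[0,0,0],[0,0,0],[0,0,0],[0,0,0]]}'
python3 v.py
```

```text
time: 54.9
tool_pos: [493.7, -370.7, 82.6]
tcp_rot: [-3.138, 0.004, -0.0]
contact_force: [-4.1, 2.4, -1.6]
grip_width: 43.7
finger_force: 30.0
[ 493.72315521 -370.71955502   82.55872734] [-3.13833509e+00  3.84073617e-03 -1.77522148e-04] [-4.09347689  2.4041646  -1.60715556] 43.69232631925086
```

```bash
python3 -m pendant '{"dp":[[0,0,0],[0,0,0],[0,0,0],[0,0,-0.04],[0,0,-0.08],[-0.03,0.02,-0.08],[-0.06,0.05,-0.08],[-0.09,0.07,-0.08]],"rotation":[[0,0,0],[0,0,0],[0,0,0],[0,0,0],[0,0,0],[0,0,-0.17],[0,0,-0.34],[0,0,-0.51]]}' 0.065
python3 - <<'E'
from plan import *
print(get_obs()['tool_pos'])
c=snap('top');print(ring(c,'collar',506,-490))
rows([(470,-560,150,1.2),(507,-492,90,1.571),(507,-492,6,1.571)],polar=False)
E
```

```text
time: 55.9
tool_pos: [404.7, -443.2, 164.9]
tcp_rot: [3.14, -0.0, 0.515]
contact_force: [0.0, -0.1, 0.3]
grip_width: 65.3
finger_force: 0.0
[ 404.69691358 -443.19238809  164.91838901]
[ 505.8 -489.7   34.8   37.7 1046.2]
{"dp":[[0.001,0.033,0.004],[0.001,0.067,0.007],[0.002,0.1,0.011],[0.003,0.134,0.015],[0.025,0.12,0.035],[0.047,0.107,0.055],[0.069,0.093,0.075],[0.069,0.093,0.117]],"rotation":[[0.001,0.002,-0.17],[0.001,0.002,-0.339],[0.001,0.003,-0.509],[0.001,0.003,-0.678],[0.0,0.003,-0.802],[0.0,0.003,-0.925],[0.0,0.003,-1.049],[0.0,0.003,-1.049]]}
{"dp":[[0.0,-0.0,0.042]],"rotation":[[0.0,0.0,0.0]]}
```

```bash
python3 -m pendant '{"dp":[[0.001,0.033,0.004],[0.001,0.067,0.007],[0.002,0.1,0.011],[0.003,0.134,0.015],[0.025,0.12,0.035],[0.047,0.107,0.055],[0.069,0.093,0.075],[0.069,0.093,0.117]],"rotation":[[0,0,-0.17],[0,0,-0.339],[0,0,-0.509],[0,0,-0.678],[0,0,-0.802],[0,0,-0.925],[0,0,-1.049],[0,0,-1.049]]}'
python3 -m pendant '{"dp":[[0,0,0.02],[0,0,0.04],[0,0,0.04],[0,0,0.04]],"rotation":[[0,0,0],[0,0,0],[0,0,0],[0,0,0]]}'
python3 v.py
```

```text
time: 56.95
tool_pos: [513.7, -488.6, 49.1]
tcp_rot: [3.138, 0.003, 1.562]
contact_force: [0.7, 0.1, 0.2]
grip_width: 65.2
finger_force: 0.0
time: 57.45
tool_pos: [511.3, -490.3, 8.6]
tcp_rot: [3.14, 0.002, 1.558]
contact_force: [0.2, -0.0, 0.1]
grip_width: 65.0
finger_force: 0.0
[ 511.33800579 -490.31191277    8.5981658 ] [3.14013653e+00 1.52485727e-03 1.55825616e+00] [ 0.15842593 -0.0239045   0.0744977 ] 64.9897125124153
```

```bash
python3 -m pendant '{"dp":[[-0.001,-0.004,0.002],[-0.001,-0.004,0.002],[-0.001,-0.004,0.002]],"rotation":[[0,0,0],[0,0,0],[0,0,0]]}'
python3 -m pendant '{"dp":[[0,0,0],[0,0,0],[0,0,0],[0,0,0],[0,0,0],[0,0,0]],"rotation":[[0,0,0],[0,0,0],[0,0,0],[0,0,0],[0,0,0],[0,0,0]]}' 0.026
python3 v.py
```

```text
time: 57.82
tool_pos: [507.0, -490.5, 5.8]
tcp_rot: [3.141, 0.0, 1.559]
contact_force: [-0.1, 0.0, 0.5]
grip_width: 64.8
finger_force: 0.0
time: 58.58
tool_pos: [507.0, -490.3, 5.4]
tcp_rot: [3.141, -0.0, 1.559]
contact_force: [0.7, 0.5, 0.2]
grip_width: 36.7
finger_force: 30.0
[ 506.97740412 -490.34208829    5.3713789 ] [ 3.14148020e+00 -6.18913095e-05  1.55883870e+00] [0.67725607 0.51227489 0.17430213] 36.703868374241274
```

```bash
python3 -m pendant '{"dp":[[0,0,-0.05],[0,0,-0.1],[0,0,-0.13],[0.045,-0.006,-0.13],[0.09,-0.012,-0.13],[0.12,-0.015,-0.13],[0.12,-0.015,-0.13],[0.12,-0.015,-0.13]],"rotation":[[0,0,0],[0,0,0],[0,0,0],[0,0,0],[0,0,0],[0,0,0],[0,0,0],[0,0,0]]}'
python3 v.py
python3 - <<'E'
from plan import *
s=snap('side');p=np.array(get_obs()['tool_pos'])
u0,v0=260,235
B=crop(s,u0,v0,u0+65,v0+75,8)
P=lambda p:tuple(int(v) for v in ((proj(s,p)-[u0,v0]+.5)*8))
t=np.linspace(0,2*np.pi,40)
cv2.polylines(B,[np.array([P((p[0]+19*np.cos(a),p[1]-1.7+19*np.sin(a),p[2]-5)) for a in t])],True,(0,0,255),1)
cv2.line(B,P((493,-371.3,82)),P((493,-371.3,104)),(0,255,0),1)
cv2.imwrite('pics/g10.png',B)
E
```

```text
time: 59.58
tool_pos: [493.6, -371.0, 135.6]
tcp_rot: [3.141, 0.001, 1.559]
contact_force: [0.9, -0.4, -0.4]
grip_width: 36.7
finger_force: 30.0
[ 493.59644816 -370.97372864  135.62913504] [3.14100905e+00 8.82422359e-04 1.55881178e+00] [ 0.87730528 -0.36205733 -0.44659509] 36.735647177182116
```

View pics/g10.png

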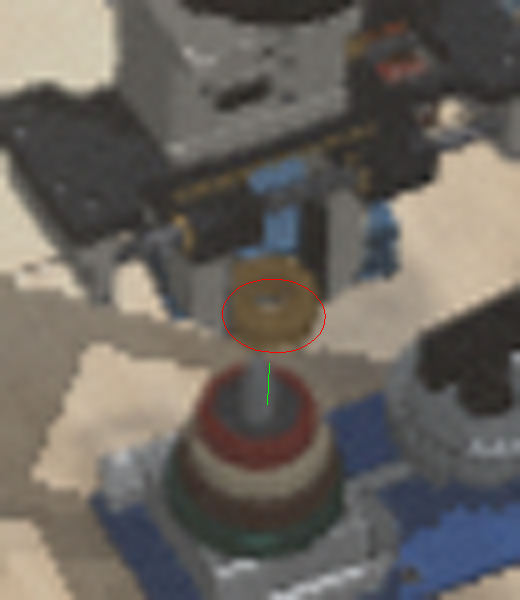

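```bash
python3 - <<'E'
from plan import *
s=load('side');p=np.array(get_obs()['tool_pos'])
h=cv2.cvtColor(s['pixels'][235:320,270:310],cv2.COLOR_RGB2HSV)
def col(m,n):
    m=m.astype(np.uint8);k,l,st,ce=cv2.connectedComponentsWithStats(m);i=1+np.argmax(st[1:,4]);x,y,w,hh,a=st[i]
    print(n,'u',270+x,270+x+w,'mid',270+x+w/2-.5,'v',235+y,235+y+hh-1,a)
col(cv2.inRange(h,(10,110,50),(28,255,255)),'brass')
col(cv2.inRange(h,(172,90,50),(180,255,255))|cv2.inRange(h,(0,90,50),(6,255,255)),'red')
print('pred collar centre',proj(s,(p[0],p[1],p[2]+2)),'pred red centre',proj(s,(493,-371.3,76)))
E
```

```text
brass u 290 292 mid 290.5 v 268 269 3
red u 285 299 mid 291.5 v 281 293 64
pred collar centre [293.50060993 271.89513447] pred red centre [292.95801639 286.46742695]
```

```bash
python3 - <<'E'
from plan import *
s=load('side');p=np.array(get_obs()['tool_pos'])
im=s['pixels'][262:283,285:304].astype(int)
d=im[...,0]-im[...,2]
for r,row in zip(range(262,283),d):print(r,' '.join('%3d'%v for v in row))
t=np.linspace(0,2*np.pi,60)
for z in(-5,9):
    q=proj(s,np.array([(p[0]+19*np.cos(a),p[1]+19*np.sin(a),p[2]+z) for a in t]));print(q.min(0),q.max(0))
E
```

```text
262   0  -1   1   6   4   6   8   4 -37 -41 -44 -44 -16   6   6   4   7   7   8
263   0   4   3   5   5   7   4   5 -38 -44 -44 -44 -15   7   6   6   7   8   9
264   3   3   5   5   6   3   3   3 -36 -43 -43 -42 -14   6   4   4   9   7   6
265   4   5   4   3   5   4  -2 -13 -42 -46 -51 -41 -13   5   8   7   7   6   7
266   4   4   4   5 -11 -36 -50 -28 -22 -17 -26 -22  -2   5   4   5   7   6   9
267   5   5   7   9  11   9  14  25  31  36  34  31  13   4   8   7   7  10   7
268   9   7   7   5  33  39  43  45  43  42  41  42  33  13   6   7   9   9   8
269   7  11   6   7  35  46  45  42  41  40  42  44  42  41  16   4   6   7   7
270   8   8   6   7  34  39  39  39  40  36  34  38  44  44  25   9   6   7   4
271   8   8   9   7  36  37  38  36  39  37  31  33  42  44  33  11   6  14  25
272   8   7   9   5  36  41  33  11  12  16  28  41  45  44  35  14  16  26  26
273   9   7   8   5  37  44  42  37  33  36  40  43  45  44  36  27  27  25  28
274   7   6   9   7  36  45  43  42  43  42  44  43  45  42  35  27  28  26  27
275   8   7   7   8  30  39  41  46  47  50  46  45  43  39  31  27  26  26  26
276  29  17   8   5  30  36  38  39  40  41  42  40  40  36  27  26  24  25  24
277  26  24  21  21  32  34  36  42  40  40  39  41  37  31  27  26  26  23  24
278  26  25  25  26  29  30  35  36  38  39  38  37  23  27  27  21  26  27  28
279  26  26  25  24  25  25  14   9  22  24  23  24  20  20  20  18  20  21  19
280  28  25  25  27  33  26   5  -3  13  24  23  20  19  19  19  17  16  17  16
281  41  31  32  38  35  19   0  -2   0  29  34  30  21  19  18  18  16  18  17
282  44  39  41  29  13   4  -2  -3  -1   7  25  40  34  23  19  18  19  18  17
[287.04699239 269.03980658] [299.87212495 278.23471701]
[287.10265874 265.65972194] [300.00182481 274.83346672]
```

```bash
python3 -m pendant '{"dp":[[0.0015,-0.0015,0.01],[0.0015,-0.0015,0.02],[0.0015,-0.0015,0.028],[0.0015,-0.0015,0.036],[0.0015,-0.0015,0.044],[0.0015,-0.0015,0.044]],"rotation":[[0,0,0],[0,0,0],[0,0,0],[0,0,0],[0,0,0],[0,0,0]]}'
python3 v.py
```

```text
time: 60.38
tool_pos: [491.6, -368.3, 90.6]
tcp_rot: [-3.141, -0.001, 1.559]
contact_force: [0.0, -0.0, -0.4]
grip_width: 37.1
finger_force: 30.0
[ 491.5954121  -368.33821414   90.572574  ] [-3.14060396e+00 -1.05797626e-03  1.55884382e+00] [ 0.04687622 -0.01714316 -0.43196792] 37.05186972488093
```

```bash
python3 -m pendant '{"dp":[[0,0,0.002],[0,0,0.003],[0,0,0.003]],"rotation":[[0,0,0],[0,0,0],[0,0,0]]}'
python3 -m pendant '{"dp":[[0,0,0],[0,0,0],[0,0,0],[0,0,-0.04],[0,0,-0.09],[-0.03,0,-0.09],[-0.07,-0.05,-0.09],[-0.07,-0.1,-0.09]],"rotation":[[0,0,0],[0,0,0],[0,0,0],[0,0,0],[0,0,0],[0,0,0],[0,0,0],[0,0,0]]}' 0.06
python3 -m pendant '{"dp":[[0,-0.05,0],[0.05,-0.07,0],[0.1,-0.07,0],[0.15,-0.07,0],[0.19,-0.07,0],[0.19,-0.07,0]],"rotation":[[0,0,0],[0,0,0],[0,0,0],[0,0,0],[0,0,0],[0,0,0]]}'
python3 - <<'E'
from plan import *
c=snap('top');s=snap('side');TH.update(collar=96,red=82,green=46)
for n in('collar','red','green'):print(n,ring(c,n,491,-369),ring(s,n,490,-373))
print('on bench?',)
TH.update(collar=14);print(ring(c,'collar',506,-490))
E
```

```text
time: 60.75
tool_pos: [492.0, -368.7, 88.5]
tcp_rot: [3.141, 0.0, 1.559]
contact_force: [0.6, -0.4, -0.6]
grip_width: 36.5
finger_force: 30.0
time: 61.75
tool_pos: [389.6, -439.6, 178.0]
tcp_rot: [3.141, 0.001, 1.558]
contact_force: [-0.4, 0.6, -0.3]
grip_width: 60.2
finger_force: 0.0
time: 62.5
tool_pos: [323.1, -244.5, 178.7]
tcp_rot: [3.141, -0.0, 1.561]
contact_force: [-0.2, -1.1, 0.1]
grip_width: 59.9
finger_force: 0.0
collar [ 489.9 -368.    37.4   39.6 1182. ] [ 488.8 -372.5   28.9   31.5  844.9]
red [ 495.2 -376.9   46.3   60.5  686.2] [ 487.1 -373.2   40.4   49.4 1205.9]
green [ 491.4 -371.5   67.4   71.1 1523.5] [ 474.9 -399.3    5.8   21.1   95.9]
on bench?
None
```

```bash
python3 -c "
from plant import workorder;print(workorder.close_job())"
```

```text
the job is handed in; nothing more can be done
None
```

I handed the job in at about 63 s of robot time: the spindle is locked in the bay by the cam, with the green, brown, cream and red wheels and then the brass collar seated on the post. My last camera checks agreed with this, but the hand-in call returned no verdict.

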